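# Gauge a wear groove and set the tally

### The arm

A 6-joint arm with a two-finger parallel gripper is mounted at the origin on a cart in front of the work surface, level with it; the furniture and walls round the work are solid. World frame = base frame: x ahead of the robot, y to its left, z up, the work surface at z = 0. Lengths are in m, angles in rad, forces in N, time in s.
With the tool pointing down it reaches from about 0.35 to 0.775 m from the base axis. Payload 5.5 kg.
Tool frame: the origin (TCP) lies between the finger pads; the fingertips stand 11 mm ahead of it and the grasp point (between the pads) lies 8 mm behind it (tips_ahead is the distance from the TCP to the fingertips, in m); z points along the fingers, y is the line along which they close (so a half turn about z gives the same grasp; the last joint's range is limited). The gripper opens to 85 mm and grips with 20 to 120 N. Pads are 22 mm wide; open, the fingers measure 114 mm over their backs; the gripper's body (76 mm by 85 mm) begins 54 mm behind the grasp point. The pads swing forward as they close: fully open they stand 13 mm farther back than shut.
Start: joints at [1.07, 0.313, 0.046, 1.304, 0, 1.431], TCP at [0.203, 0.538, 0.204] pointing down, gripper open.
Joint ranges: [-2.76, 2.76], [-0.86, 1.69], [-1.03, 1.26], [-2.2, 2.34], [-1.47, 1.5], [-3.14, 3.14]. Speed limits (rad/s): [2.57, 2.57, 3.14, 3.14, 3.14, 3.14].

### API

Orientations are given as a unit quaternion [w, x, y, z].
In Python, from workcell import * gives the robot as it stands. The module is installed in compiled form; this text tells all that it offers.
- The arm moves only by the tool jog_arm, never from a script. Its argument "moves" is a list of rows, each an object with "fingers": the closure, from 0 (fully open) to 1 (shut); "slide": the shift along the tool's x, y, z in mm, a list of three; "angular": the turn, a rotation vector about the tool's x, y, z in degrees, a list of three. A call has 1 to 10 rows; each row is the pose to reach, as a shift and turn from the pose commanded when the call began, along the tool's axes at that moment; what a row does not reach only later rows make up. A row lasts 1/12 s, in which the tool goes at most 41.7 mm and 7.16 degrees, less where a joint would pass 70% of its speed; a pose out of reach is approached as far as the arm can. A call with a gripper value outside its range is refused whole. The fingers move at their own pace and stop on an object; "squeeze" is the grip in N (left out, the last holds). Time passes only in rows, so rows that repeat a pose let the fingers close. It gives the time, the measured TCP pose, the force, the opening and the grip force at its end, in the units of the state.
- get_state(): the state, without advancing time (a new reading comes with each control period).
- read_camera(name): name is "scene" or "top" or "wrist"; returns a dict with "color" (384x512x3 uint8, red, green, blue), "fovy" (degrees; the focal length in pixels is half the picture's height over the tangent of half this angle, whatever the lens; pixels are square), "cx", "cy" (the principal point, pixels), "world_from_camera" (4x4, takes a point from camera to world coordinates); the wrist camera has in their place "tool_from_camera" (4x4, takes a point from camera to tool coordinates, whose origin is the TCP and whose axes are the flange's). Camera axes: x right, y down, z forward; pixel columns grow to the right and rows downward; lengths in m; the calibration is good to about 2 mm. A picture is of the moment at which its call begins: read the wrist's pose just before it. There is no depth.
- hand_in(): hands the job in; it is judged then, once.
Trained networks look in a picture, given as the dict that the camera call returned (one of the last four; its "shot" number tells which), for a name from the list of things; names that differ only in an ending like _2 or _b are one class to them, and where a whole thing is asked for, a point or a joint stands for the part that bears it (a point fixed in the world has none). Each returns a list of dicts, best first, with "p" (0 to 1); they miss things now and then, are a little off and sometimes report something else, mostly with a low value. They report only what shows in the picture. A call takes as long as a camera call.
- look_for(target, picture): "point" ([column, row] in pixels, amid what is visible of it).
- tip_of(target, picture): "point" ([column, row] in pixels: a listed point, or the origin of a listed thing).
The state is a dict: "clock": time; "joint_pos": joint angles; "qvel": joint speeds; "tau": joint torques, N m; "tcp_pos": TCP position; "orientation": TCP orientation; "wrist_force": force on the tool from outside, world axes, zero at the start; "ft_torque": the same for the moment, N m; "finger_gap": finger opening in m; "grip_force": force on a finger pad.
Only numpy, scipy, OpenCV 4.12 (cv2) and the standard library are available. Lean on these libraries where they do the work, as an engineer would, in place of code of your own. Each camera call takes 0.05 s, during which the arm holds its last target. There are 200 camera calls.

### The job

Measure the wear groove with the dial depth gauge: take the gauge from its rest, feel for the groove that crosses the clamped steel plate, and press the gauge down gently (no more than about 30 N) with its sprung probe in the groove until its base sits flat on the plate. Leave it sitting flat there with the probe in the groove, and slide the pointer of the tally rail to the depth that the gauge shows. Do not disturb the glass beaker behind the fixture.

Things in the scene. Friction and masses are not known exactly. Their poses are not given: they have to be found in the camera images.
- gauge: Dial depth gauge, loose, 0.42 kg. Steel base bar 30 x 90 x 12 mm (x, y, z); origin at the centre of its flat underside, z up. A dark stem, 26 mm in x and 22 mm in y, stands on it from 12 to 52 mm above the underside, topped by a 12 mm button up to 62 mm. A dial leans on the -x side. It starts level in its rest, turned up to 0.05 rad to it.
- stem_grip (a point): Middle of the gauge's stem, 36 mm above the base's underside: grip it here across its two flat y faces (22 mm apart), fingers above the base bar.
- dial (a point): Centre of the gauge's round dial (42 mm), 36 mm to -x of the stem's axis and 38 mm above the underside; it leans back 45 degrees, faces -x and up, and reaches no higher than 55 mm. The needle shows the depth: at the dial's upper edge for 0 mm, then 20 degrees clockwise per millimetre; a tick each mm, longer ones every 5 mm.
- gauge_rest: Grey rest block fixed to the bench, 56 x 104 mm (x, y), 28 mm high, origin at the centre of its underside. The gauge stands on it with its probe hanging in an 18 mm square hole.
- probe (a joint): The gauge's sprung probe, a 5 mm round-ended pin on its z axis. Value in m: 0 fully out (16 mm below the underside), 0.016 pushed in level with it; depth shown = 16 mm less this. Pushing it in takes 6 to 7.5 N; it comes out with only 1 to 2 N as its guide rubs, so the gauge's weight keeps it down once pressed flat but does not press it down.
- fixture: Aluminium fixture fixed to the bench, 92 x 230 mm (x, y), origin at the centre of its underside. A steel wear plate, 64 mm wide (x) and about 212 mm long (y), is clamped in it by two dark straps, 10 mm wide, 95 mm either side of the centre, that stand up to 11 mm over the plate; elsewhere nothing rises above the plate's top.
- plate_top (a point): Point at the fixture's centre, level with the plate's top (34 mm above the bench), axes as the fixture's. One square-edged groove, 10 mm wide, crosses the plate along x; its middle lies anywhere within 14 mm of this point along y (not measured), its depth is 5 to 12 mm. Set the gauge's bar along y, across the groove, within 12 mm of this point in x.
- tally_rail: Aluminium tally rail fixed to the bench, 60 x 172 x 10 mm (x, y, z), origin at the centre of its underside. The pointer slides along y in a track 8 mm to +x of the origin; ticks beside it on the -x side stand 8 mm apart, one per millimetre of depth: 0 mm at y = -60 mm, rising to +y, longer ones at 5, 10 and 15 mm.
- tally (a joint): Position of the tally pointer along the rail in m: 0 at the 0 mm tick, growing towards the rail's +y to 0.120; 0.008 for each millimetre of depth. It slides with about 1.5 N and stays where it is left.
- pointer_grip (a point): Point on the pointer's square black grip (14 x 14 mm), 7 mm below its top, about 39 mm above the bench; moves with the pointer. The grip stands free from about 20 to 46 mm above the bench.
- beaker_1: Small clear glass beaker, 62 mm across, 78 mm high, standing loose behind the fixture; origin at the centre of its underside. Not to be disturbed.

How it is judged:
By the outcome, as a careful person would: the job done as asked, in the order asked, and still so for the second after the job is handed in, with the robot touching nothing.
It also fails if it takes over 58 s, if anything falls off the work surface, if the arm or the gripper's body presses on something with over 40 N, if the wrist force passes 120 N, or if a joint passes its speed limit or range.

## Working session

There is one attempt and no reset: what is moved stays moved. The work goes in short steps, Python scripts to look and compute and a tool call to move; the robot and the scene stay as the last step left them, time stands still between calls to the robot, and variables do not carry over. Pictures are saved under pics/ and viewed, at most 10 in all, crops included, and the job is handed in when it is done.

Besides the shell and the picture viewer there is one more tool, called after ">>>" in YAML: its name, and indented under it one key for each argument. jog_arm: Moves the arm, as the interface text tells. Its arguments: {"type":"object","properties":{"moves":{"type":"array","items":{"type":"object","properties":{"fingers":{"type":"number"},"slide":{"type":"array","items":{"type":"number"}},"angular":{"type":"array","items":{"type":"number"}}}}},"squeeze":{"type":"number"}},"required":["moves"]}

```bash
mkdir -p pics
cat > h.py <<'E'
from workcell import *
import numpy as np, cv2
from scipy.spatial.transform import Rotation as R
def pose():
    s=get_state(); q=s["orientation"]; return np.array(s["tcp_pos"]), R.from_quat([q[1],q[2],q[3],q[0]]), s
def ray(pic,px,pr=None):
    f=192/np.tan(np.radians(pic["fovy"])/2)
    d=np.array([(px[0]-pic["cx"])/f,(px[1]-pic["cy"])/f,1])
    if "world_from_camera" in pic: T=np.array(pic["world_from_camera"])
    else:
        T=np.eye(4);T[:3,:3]=pr[1].as_matrix();T[:3,3]=pr[0];T=T@np.array(pic["tool_from_camera"])
    return T[:3,3],T[:3,:3]@d
def at(pic,px,z,pr=None):
    o,d=ray(pic,px,pr); return o+d*(z-o[2])/d[2]
def save(pic,n,sc=1): cv2.imwrite("pics/"+n,cv2.resize(pic["color"][:,:,::-1],None,fx=sc,fy=sc,interpolation=cv2.INTER_CUBIC))
E
python3 - <<'E'
from h import *
np.set_printoptions(precision=4,suppress=True)
print(get_state())
Z={"gauge":.028,"stem_grip":.064,"dial":.066,"gauge_rest":0,"fixture":0,"plate_top":.034,"tally_rail":0,"pointer_grip":.039,"beaker_1":0}
ps={}
for c in ("top","scene"):
    p=read_camera(c); save(p,c+"0.png"); ps[c]=p
    for n,z in Z.items():
        r=tip_of(n,p)[:1]
        print(c,n,[(np.round(x["point"],1),round(x["p"],2),at(p,x["point"],z)) for x in r])
a,b=[cv2.imread(f"pics/{c}0.png") for c in ("top","scene")]
cv2.imwrite("pics/both.png",cv2.resize(np.hstack([a,b]),(800,300)))
E
```

```text
{'clock': 0.0, 'joint_pos': array([ 1.0704,  0.314 ,  0.045 ,  1.3036, -0.    ,  1.4312]), 'qvel': array([ 0.0009,  0.    ,  0.0011,  0.0004, -0.0003, -0.0006]), 'tau': array([  0.0007, -48.0628,  29.8534,   0.0195,  -0.0001,  -0.    ]), 'tcp_pos': array([0.2028, 0.5375, 0.2029]), 'orientation': array([-0.0003,  0.1794,  0.9838, -0.0009]), 'wrist_force': array([-1.5183,  0.0442, -0.6941]), 'ft_torque': array([ 0.027 , -0.0234, -0.0112]), 'grip_force': 0.0, 'finger_gap': 0.08493271664450097}
top gauge [(array([122.4, 236. ]), 0.87, array([0.4972, 0.351 , 0.028 ]))]
top stem_grip [(array([120.7, 235.3]), 0.77, array([0.496 , 0.3447, 0.064 ]))]
top dial [(array([118., 250.]), 0.96, array([0.4576, 0.3499, 0.066 ]))]
top gauge_rest [(array([123.2, 235.2]), 0.84, array([0.5018, 0.3573, 0.    ]))]
top fixture [(array([231.5, 212.6]), 0.7, array([0.5583, 0.0552, 0.    ]))]
top plate_top [(array([226.2, 207.9]), 0.81, array([0.567 , 0.0678, 0.034 ]))]
top tally_rail [(array([339.8, 241.6]), 0.59, array([ 0.4709, -0.243 ,  0.    ]))]
top pointer_grip [(array([362. , 239.8]), 0.64, array([ 0.4719, -0.295 ,  0.039 ]))]
top beaker_1 [(array([248.5, 158.5]), 0.78, array([0.7134, 0.0045, 0.    ]))]
scene gauge [(array([167.3, 165. ]), 0.73, array([0.5001, 0.3288, 0.028 ]))]
scene stem_grip [(array([160. , 156.8]), 0.58, array([0.4859, 0.3429, 0.064 ]))]
scene dial [(array([153.3, 157.3]), 0.53, array([0.4675, 0.3548, 0.066 ]))]
scene gauge_rest [(array([165.1, 166. ]), 0.75, array([0.5106, 0.3593, 0.    ]))]
scene fixture [(array([236.7, 196.7]), 0.82, array([0.5715, 0.0685, 0.    ]))]
scene plate_top [(array([232.9, 193.2]), 0.61, array([0.5496, 0.0625, 0.034 ]))]
scene tally_rail [(array([287.9, 268.5]), 0.98, array([ 0.463 , -0.2408,  0.    ]))]
scene pointer_grip [(array([165.6, 168.1]), 0.46, array([0.4784, 0.3088, 0.039 ]))]
scene beaker_1 [(array([165.9, 167.8]), 0.38, array([0.5064, 0.3496, 0.    ]))]
```

View pics/top0.png

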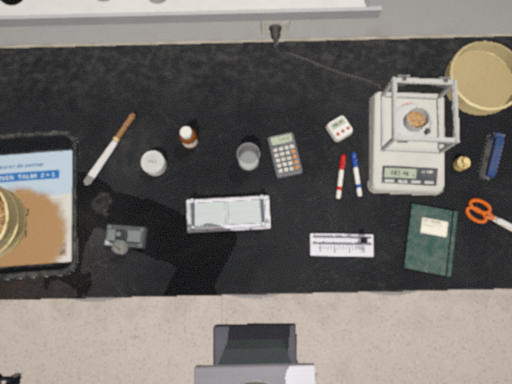

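View pics/scene0.png

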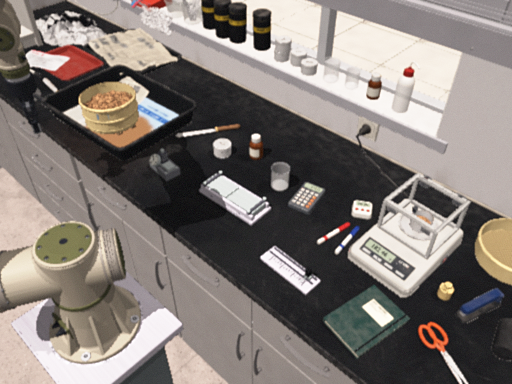

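The top view shows the gauge at about (122,236), the fixture at (229,212), turned slightly, the beaker at (248,156) and the rail at (341,245). The scene view agrees. I'll move over the gauge for a closer look.

>>> jog_arm:
  moves:
    - {"slide": [-320, -83, 0], "angular": [0, 0, -20.7], "fingers": 0}
    - {"slide": [-320, -83, 0], "angular": [0, 0, -20.7], "fingers": 0}
    - {"slide": [-320, -83, 0], "angular": [0, 0, -20.7], "fingers": 0}
    - {"slide": [-320, -83, 0], "angular": [0, 0, -20.7], "fingers": 0}
    - {"slide": [-320, -83, 0], "angular": [0, 0, -20.7], "fingers": 0}
    - {"slide": [-320, -83, 0], "angular": [0, 0, -20.7], "fingers": 0}
    - {"slide": [-320, -83, 0], "angular": [0, 0, -20.7], "fingers": 0}
    - {"slide": [-320, -83, 0], "angular": [0, 0, -20.7], "fingers": 0}
    - {"slide": [-320, -83, 0], "angular": [0, 0, -20.7], "fingers": 0}
    - {"slide": [-320, -83, 0], "angular": [0, 0, -20.7], "fingers": 0}

```text
clock: 1.83
tcp_pos: [0.4755, 0.3454, 0.2034]
orientation: [0.0, 0.002, 1.0, -0.0]
wrist_force: [-0.2, 0.2, 0.6]
finger_gap: 0.0854
grip_force: 0.0
```

Run:
```python
from h import *
np.set_printoptions(precision=4,suppress=True)
pr=pose(); print(pr[0],pr[1].as_matrix())
p=read_camera("wrist"); save(p,"w1.png"); print(p["tool_from_camera"],p["fovy"])
for n,z in {"gauge":.028,"stem_grip":.064,"dial":.066,"gauge_rest":0}.items():
    print(n,[(np.round(x["point"],1),round(x["p"],2),at(p,x["point"],z,pr)) for x in tip_of(n,p)[:1]])
```

```text
[0.4755 0.3454 0.2034] [[-1.      0.0045  0.0001]
 [ 0.0045  1.     -0.0001]
 [-0.0001 -0.0001 -1.    ]]
[[ 0.0004 -0.9483 -0.3173  0.0815]
 [ 1.      0.0004  0.0002  0.0005]
 [-0.0001 -0.3173  0.9483 -0.1703]
 [ 0.      0.      0.      1.    ]] 71.28104478548579
gauge [(array([260.2, 184.2]), 0.84, array([0.4993, 0.3441, 0.028 ]))]
stem_grip [(array([259.7, 192.4]), 0.75, array([0.4988, 0.3436, 0.064 ]))]
dial [(array([262.5, 159.4]), 0.67, array([0.4576, 0.3472, 0.066 ]))]
gauge_rest []
```

View pics/w1.png

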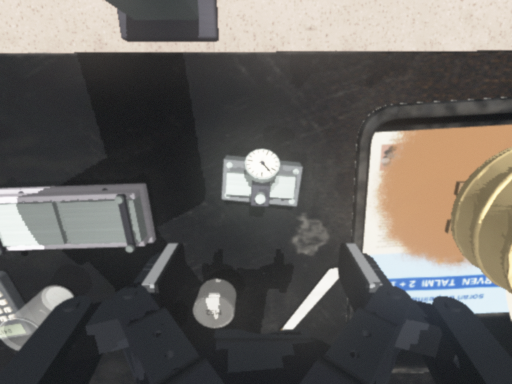

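The wrist view shows the gauge's dial at (262,164), its stem at (260,196) and a bar tilt of about -4.5°. The fixture is on the left.

>>> jog_arm:
  moves:
    - {"slide": [-23.5, -1.5, 40], "angular": [0, 0, 4.5], "fingers": 0}
    - {"slide": [-23.5, -1.5, 80], "angular": [0, 0, 4.5], "fingers": 0}
    - {"slide": [-23.5, -1.5, 80], "angular": [0, 0, 4.5], "fingers": 0}
    - {"slide": [-23.5, -1.5, 80], "angular": [0, 0, 4.5], "fingers": 0}
    - {"slide": [-23.5, -1.5, 80], "angular": [0, 0, 4.5], "fingers": 0}

```text
clock: 2.5
tcp_pos: [0.496, 0.3469, 0.1252]
orientation: [0.0, 0.038, 0.999, 0.0]
wrist_force: [0.9, 1.0, 0.5]
finger_gap: 0.0856
grip_force: 0.0
```

Run:
```python
from h import *
np.set_printoptions(precision=4,suppress=True)
pr=pose(); print(pr[0],pr[1].as_euler("xyz",degrees=True))
p=read_camera("wrist"); save(p,"w2.png")
for n,z in {"gauge":.028,"stem_grip":.064,"dial":.066,"gauge_rest":0}.items():
  for x in tip_of(n,p)[:1]:
    w=at(p,x["point"],z,pr); print(n,np.round(x["point"],1),round(x["p"],2),w,"tool:",pr[1].inv().apply(w-pr[0])*1000)
```

```text
[0.496  0.3469 0.1252] [179.9742   0.0172 175.6339]
gauge [259.5 187.5] 0.8 [0.4995 0.3451 0.028 ] tool: [-3.583  -1.5346 97.2473]
stem_grip [258.  196.1] 0.88 [0.4962 0.3442 0.064 ] tool: [-0.4087 -2.654  61.2458]
dial [257.2 158.6] 0.89 [0.461  0.3464 0.066 ] tool: [34.8332 -3.1934 59.235 ]
```

View pics/w2.png

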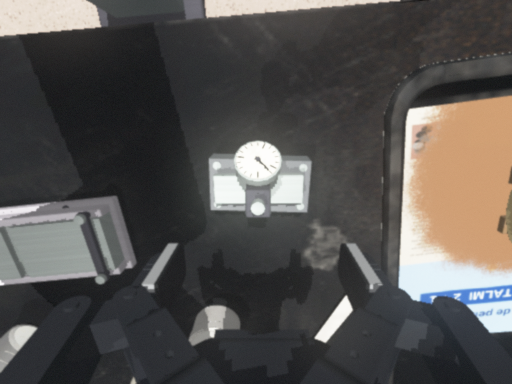

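The bar is now level in the picture and the stem lies within 2 mm of the tool axis (button at (258,209)). I'll descend and grip.

>>> jog_arm:
  moves:
    - {"slide": [-1.5, -1.5, 25], "angular": [0, 0, 0.5], "fingers": 0.2}
    - {"slide": [-1.5, -1.5, 45], "angular": [0, 0, 0.5], "fingers": 0.4}
    - {"slide": [-1.5, -1.5, 60], "angular": [0, 0, 0.5], "fingers": 0.4}
    - {"slide": [-1.5, -1.5, 68], "angular": [0, 0, 0.5], "fingers": 0.4}
    - {"slide": [-1.5, -1.5, 68], "angular": [0, 0, 0.5], "fingers": 0.4}
    - {"slide": [-1.5, -1.5, 68], "angular": [0, 0, 0.5], "fingers": 0.5}
    - {"slide": [-1.5, -1.5, 68], "angular": [0, 0, 0.5], "fingers": 1}
    - {"slide": [-1.5, -1.5, 68], "angular": [0, 0, 0.5], "fingers": 1}
    - {"slide": [-1.5, -1.5, 68], "angular": [0, 0, 0.5], "fingers": 1}
    - {"slide": [-1.5, -1.5, 68], "angular": [0, 0, 0.5], "fingers": 1}
  squeeze: 40

```text
clock: 3.58
tcp_pos: [0.4989, 0.3442, 0.057]
orientation: [0.001, 0.044, 0.999, 0.0]
wrist_force: [1.7, -2.2, 3.6]
finger_gap: 0.0084
grip_force: 39.0
```

>>> jog_arm:
  moves:
    - {"slide": [0, 0, 0], "fingers": 1}
    - {"slide": [0, 0, 0], "fingers": 1}
    - {"slide": [0, 0, 0], "fingers": 1}

```text
schema error: expected keys fingers, slide, angular
```

>>> jog_arm:
  moves:
    - {"slide": [0, 0, 0], "angular": [0, 0, 0], "fingers": 1}

```text
clock: 3.67
tcp_pos: [0.4989, 0.3442, 0.057]
orientation: [0.001, 0.044, 0.999, 0.0]
wrist_force: [0.8, -2.9, 5.4]
finger_gap: 0.0083
grip_force: 39.2
```

Run:
```python
from h import *
s=get_state(); print(s)
p=read_camera("wrist"); save(p,"w3.png",1.5)
print([(n,look_for(n,p)[:2]) for n in("gauge","dial")])
```

```text
{'clock': 3.6667, 'joint_pos': array([ 4.72054447e-01,  4.49988557e-01, -1.21991516e-01,  9.96889288e-01,
       -7.56832229e-04,  5.59095523e-01]), 'qvel': array([-2.48754258e-03, -6.77959600e-05,  1.91539717e-04, -1.54469882e-04,
       -2.13364150e-04,  1.25702332e-03]), 'tau': array([ 1.48034479e+00, -4.98683667e+01,  2.58973414e+01, -4.30818396e-01,
        7.57833682e-01,  1.76354108e-02]), 'tcp_pos': array([0.49886753, 0.34424338, 0.05697402]), 'orientation': array([1.02481116e-03, 4.35071423e-02, 9.99052580e-01, 1.45805346e-04]), 'wrist_force': array([ 0.83826199, -2.88642021,  5.36950633]), 'ft_torque': array([-0.5538742 , -0.07804065, -0.01316858]), 'grip_force': 39.18230652809143, 'finger_gap': 0.008296407447325791}
[('gauge', [{'point': [262.0, 203.8], 'p': 0.81}]), ('dial', [{'point': [261.3, 200.7], 'p': 0.96}])]
```

View pics/w3.png

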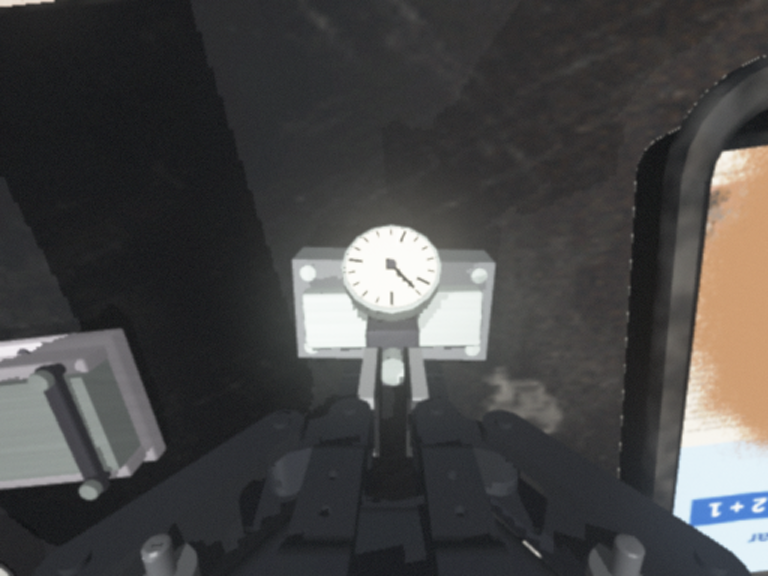

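Run:
```python
from h import *
pr=pose(); p=read_camera("wrist"); f=192/np.tan(np.radians(p["fovy"])/2)
T=np.array(p["tool_from_camera"])
def proj(t):
    c=np.linalg.inv(T)@np.r_[np.array(t)/1000,1]; return np.round(1.5*np.array([p["cx"]+f*c[0]/c[2],p["cy"]+f*c[1]/c[2]]))
for t in [(0,0,11),(0,0,-8),(11,4,11),(11,11,11),(-11,11,11),(11,4,-19),(11,11,-19)]: print(t,proj(t))
print("gauge geometry if z=.028, axis at tcp; tool z = .057-z")
for n,t in {"button top":(0,0,-33),"stem top":(0,0,-23),"stem top -x edge":(13,11,-23),"bar -x -y":(15,-45,17),"bar -x+y":(15,45,17),"bar +x -y":(-15,-45,17),"bar+x+y":(-15,45,17),"dial":(36,0,-9)}.items(): print(n,proj(t))
# angle of pads: crop
c=p["color"][190:340,200:330,::-1]; cv2.imwrite("pics/w4.png",cv2.resize(c,None,fx=4,fy=4,interpolation=cv2.INTER_CUBIC))
```

```text
(0, 0, 11) [391. 327.]
(0, 0, -8) [391. 345.]
(11, 4, 11) [399. 307.]
(11, 11, 11) [414. 307.]
(-11, 11, 11) [413. 348.]
(11, 4, -19) [401. 333.]
(11, 11, -19) [418. 333.]
gauge geometry if z=.028, axis at tcp; tool z = .057-z
button top [391. 374.]
stem top [391. 361.]
stem top -x edge [418. 333.]
bar -x -y [300. 295.]
bar -x+y [482. 295.]
bar +x -y [304. 349.]
bar+x+y [478. 349.]
dial [391. 268.]
```

View pics/w4.png

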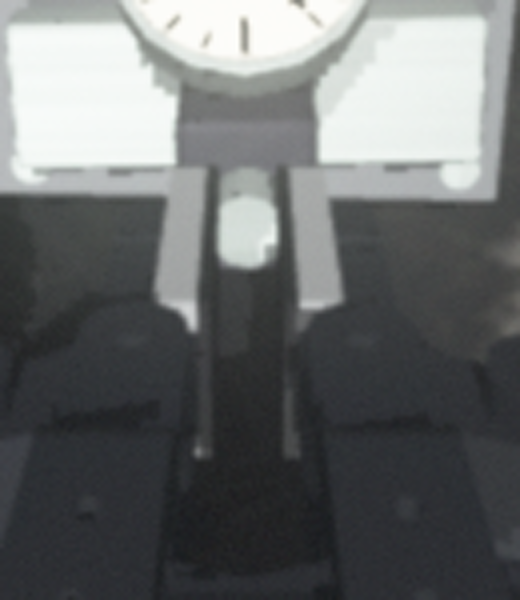

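Run:
```python
from h import *
def proj(p,w):
    f=192/np.tan(np.radians(p["fovy"])/2); c=np.linalg.inv(np.array(p["world_from_camera"]))@np.r_[w,1]
    return np.array([p["cx"]+f*c[0]/c[2],p["cy"]+f*c[1]/c[2]])
ims=[]
for c in("scene","top"):
    p=read_camera(c); pr=pose(); a=proj(p,pr[0]); print(c,a,proj(p,pr[0]+[0,0,-.011]))
    x,y=np.round(a).astype(int); x0,y0=x-32,y-40; ims.append(cv2.resize(p["color"][y0:y0+72,x0:x0+64,::-1],None,fx=6,fy=6,interpolation=cv2.INTER_CUBIC)); print(x0,y0)
cv2.imwrite("pics/s5.png",np.hstack(ims))
```

```text
scene [163.07275923 156.53165705] [163.48844105 159.08487919]
131 117
top [121.73625482 234.42579625] [122.96374462 234.76881716]
90 194
```

View pics/s5.png

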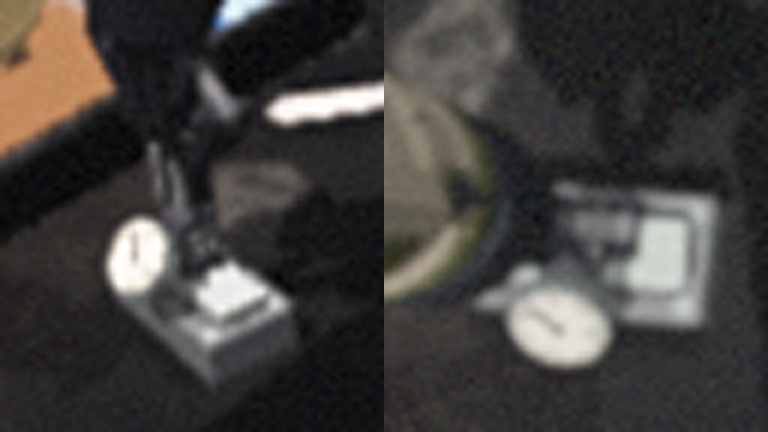

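The scene crop shows the fingers reaching low beside the stem. I'll test the grip with a small slow lift.

>>> jog_arm:
  moves:
    - {"slide": [0, 0, -5], "angular": [0, 0, 0], "fingers": 1}
    - {"slide": [0, 0, -10], "angular": [0, 0, 0], "fingers": 1}
    - {"slide": [0, 0, -15], "angular": [0, 0, 0], "fingers": 1}
    - {"slide": [0, 0, -20], "angular": [0, 0, 0], "fingers": 1}
    - {"slide": [0, 0, -20], "angular": [0, 0, 0], "fingers": 1}
    - {"slide": [0, 0, -20], "angular": [0, 0, 0], "fingers": 1}
  squeeze: 50

```text
clock: 4.47
tcp_pos: [0.4982, 0.3445, 0.0761]
orientation: [0.0, 0.043, 0.999, 0.0]
wrist_force: [0.8, -0.3, -5.1]
finger_gap: 0.0077
grip_force: 48.8
```

Run:
```python
from h import *
pr=pose(); s=pr[2]; print({k:np.round(s[k],3) for k in("tcp_pos","wrist_force","ft_torque","finger_gap","grip_force")})
p=read_camera("wrist"); save(p,"w6.png",1.5)
for n in("gauge","stem_grip","dial","gauge_rest"): print(n,look_for(n,p)[:1],tip_of(n,p)[:1])
```

```text
{'tcp_pos': array([0.498, 0.345, 0.076]), 'wrist_force': array([ 0.833, -0.336, -5.073]), 'ft_torque': array([ 0.014,  0.005, -0.039]), 'finger_gap': np.float64(0.008), 'grip_force': np.float64(48.754)}
gauge [{'point': [262.2, 204.1], 'p': 0.96}] [{'point': [261.7, 213.2], 'p': 0.89}]
stem_grip [{'point': [261.4, 201.3], 'p': 0.82}] []
dial [{'point': [262.6, 202.3], 'p': 0.62}] [{'point': [260.2, 174.4], 'p': 0.56}]
gauge_rest [{'point': [227.7, 173.5], 'p': 0.73}] []
```

View pics/w6.png

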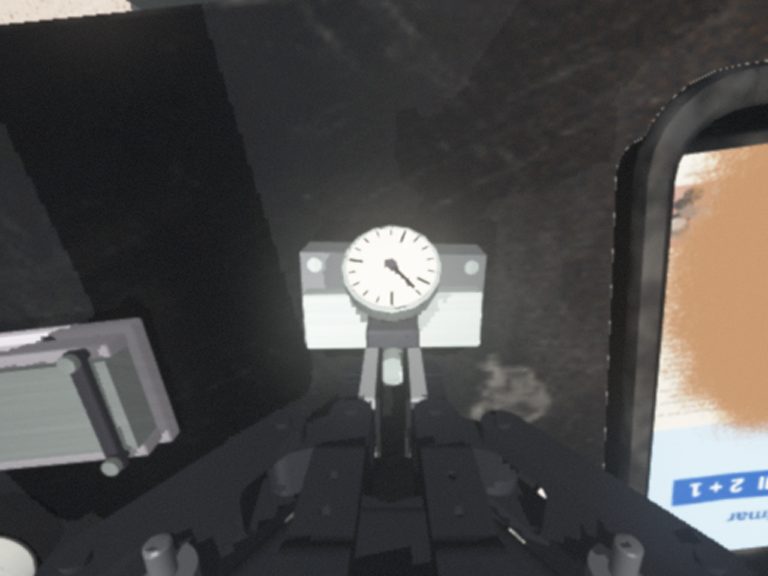

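The gauge is lifted clear (5 N extra weight, bar level, rest visible beneath). I'll carry it up and hover beside the fixture.

>>> jog_arm:
  moves:
    - {"slide": [0, 0, -30], "angular": [0, 0, 0], "fingers": 1}
    - {"slide": [0, 0, -60], "angular": [0, 0, 0], "fingers": 1}
    - {"slide": [-25, -40, -90], "angular": [0, 0, -3], "fingers": 1}
    - {"slide": [-50, -80, -125], "angular": [0, 0, -5], "fingers": 1}
    - {"slide": [-73, -110, -125], "angular": [0, 0, -7], "fingers": 1}
    - {"slide": [-73, -129, -125], "angular": [0, 0, -7], "fingers": 1}
    - {"slide": [-73, -129, -125], "angular": [0, 0, -7], "fingers": 1}
    - {"slide": [-73, -129, -125], "angular": [0, 0, -7], "fingers": 1}
    - {"slide": [-73, -129, -125], "angular": [0, 0, -7], "fingers": 1}

```text
clock: 5.67
tcp_pos: [0.5593, 0.2092, 0.2006]
orientation: [-0.0, -0.017, 1.0, 0.0]
wrist_force: [0.2, 0.8, -4.1]
finger_gap: 0.0081
grip_force: 49.3
```

Run:
```python
from h import *
np.set_printoptions(precision=4,suppress=True)
pr=pose(); print(pr[0],pr[1].as_euler("xyz",degrees=True),pr[2]["finger_gap"])
p=read_camera("wrist"); save(p,"w7.png",1.5); np.save("w7.npy",np.r_[pr[0],pr[1].as_quat()])
for n,z in {"fixture":0,"plate_top":.034,"pointer_grip":.039,"beaker_1":0}.items():
  for x in tip_of(n,p)[:1]: print(n,np.round(x["point"],1),round(x["p"],2),at(p,x["point"],z,pr))
g=cv2.cvtColor(p["color"],cv2.COLOR_RGB2GRAY)
l=cv2.createLineSegmentDetector().detect(g)[0][:,0]
for s in l:
  if np.hypot(s[2]-s[0],s[3]-s[1])>35 and max(s[0],s[2])<300 and 120<min(s[1],s[3])<300:
    a,b=at(p,s[:2],.034,pr),at(p,s[2:],.034,pr); print(np.round(s),a[:2],b[:2])
```

```text
[0.5593 0.2092 0.2006] [ 179.9702   -0.0426 -178.042 ] 0.008118071460048695
fixture [159.7 156.2] 0.95 [0.5546 0.0672 0.    ]
plate_top [146.2 160.1] 0.84 [0.5532 0.0624 0.034 ]
beaker_1 [129.2 248.6] 0.64 [0.7034 0.0068 0.    ]
[191. 122.  63. 122.] [0.5036 0.1213] [ 0.5088 -0.034 ]
[ 84. 190. 217. 190.] [ 0.5966 -0.0235] [0.59   0.1518]
[204. 232. 241. 231.] [0.6527 0.1331] [0.6496 0.1838]
[ 71. 137.  83. 188.] [ 0.5268 -0.0274] [ 0.5938 -0.0248]
[252. 288. 249. 248.] [0.7446 0.2026] [0.6761 0.1966]
[ 18. 231.  51. 294.] [ 0.6603 -0.1261] [ 0.7649 -0.1034]
[ 94. 135. 144. 132.] [0.5242 0.0011] [0.5175 0.0636]
[141. 128.  73. 128.] [0.5127 0.0596] [ 0.5156 -0.0232]
[122. 288. 144. 257.] [0.7514 0.0062] [0.6958 0.0447]
[272. 239. 272. 281.] [0.661  0.2285] [0.7299 0.2317]
[ 90. 184.  82. 148.] [ 0.5884 -0.0144] [ 0.5403 -0.017 ]
[152. 127. 188. 126.] [0.5113 0.0736] [0.5092 0.118 ]
[214. 128. 173. 129.] [0.51   0.1502] [0.5132 0.0994]
[238. 122. 193. 122.] [0.5022 0.1792] [0.5036 0.1244]
[ 67. 219.  19. 227.] [ 0.6389 -0.0543] [ 0.6538 -0.1229]
[219. 188. 216. 137.] [0.5876 0.1542] [0.5208 0.1522]
[ 61. 139.  71. 181.] [ 0.5304 -0.0407] [ 0.5843 -0.0389]
[148. 183. 142. 136.] [0.5839 0.062 ] [0.5225 0.06  ]
[145. 137. 152. 182.] [0.5239 0.0644] [0.582  0.0669]
[ 77. 180.  68. 137.] [ 0.5823 -0.0305] [ 0.5273 -0.032 ]
[ 88. 256.  72. 220.] [ 0.6966 -0.0361] [ 0.6405 -0.0478]
[216. 185. 174. 186.] [0.5834 0.1503] [0.5863 0.0959]
```

View pics/w7.png

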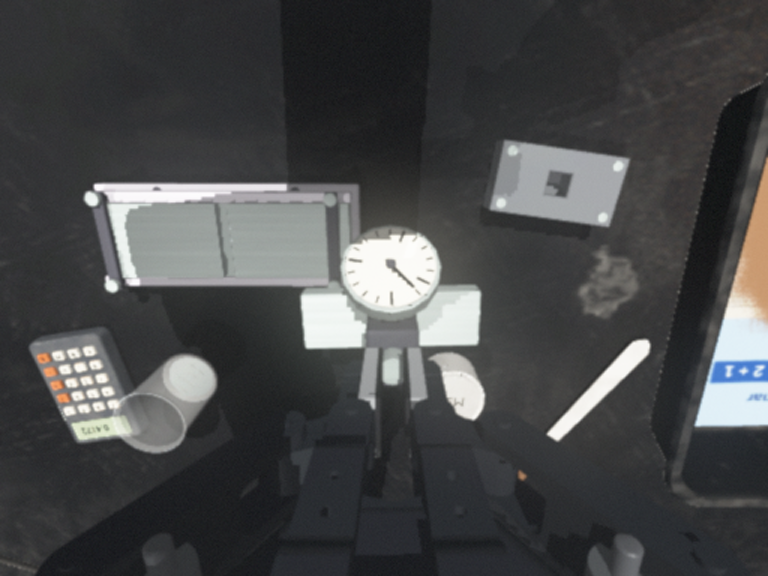

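The picture shows the groove as a dark line at about column 224 (world y ≈ 0.061-0.067). The straps are at columns 105 and 333, so the fixture's centre is about (0.551, 0.061) with yaw 2°. The beaker is well behind. Next I'll hover over the groove.

>>> jog_arm:
  moves:
    - {"slide": [3, -40, 0], "angular": [0, 0, 1.2], "fingers": 1}
    - {"slide": [6, -80, 0], "angular": [0, 0, 1.2], "fingers": 1}
    - {"slide": [9, -120, 0], "angular": [0, 0, 1.2], "fingers": 1}
    - {"slide": [11, -144, 20], "angular": [0, 0, 1.2], "fingers": 1}
    - {"slide": [11, -144, 50], "angular": [0, 0, 1.2], "fingers": 1}
    - {"slide": [11, -144, 80], "angular": [0, 0, 1.2], "fingers": 1}
    - {"slide": [11, -144, 105], "angular": [0, 0, 1.2], "fingers": 1}
    - {"slide": [11, -144, 105], "angular": [0, 0, 1.2], "fingers": 1}
    - {"slide": [11, -144, 105], "angular": [0, 0, 1.2], "fingers": 1}
    - {"slide": [11, -144, 105], "angular": [0, 0, 1.2], "fingers": 1}

```text
clock: 6.75
tcp_pos: [0.5546, 0.0658, 0.0972]
orientation: [0.001, -0.008, 1.0, 0.0]
wrist_force: [0.0, -0.3, -3.3]
finger_gap: 0.0081
grip_force: 49.5
```

>>> jog_arm:
  moves:
    - {"slide": [0, 0, 5], "angular": [0, 0, 0], "fingers": 1}
    - {"slide": [0, 0, 10], "angular": [0, 0, 0], "fingers": 1}
    - {"slide": [0, 0, 15], "angular": [0, 0, 0], "fingers": 1}
    - {"slide": [0, 0, 18], "angular": [0, 0, 0], "fingers": 1}
    - {"slide": [0, 0, 20], "angular": [0, 0, 0], "fingers": 1}
    - {"slide": [0, 0, 20], "angular": [0, 0, 0], "fingers": 1}
    - {"slide": [0, 0, 20], "angular": [0, 0, 0], "fingers": 1}

```text
clock: 7.33
tcp_pos: [0.5535, 0.0651, 0.0757]
orientation: [-0.0, -0.007, 1.0, 0.0]
wrist_force: [0.4, -0.3, -3.6]
finger_gap: 0.0079
grip_force: 49.4
```

No contact yet. I'll go a little lower, then feel sideways for the walls.

>>> jog_arm:
  moves:
    - {"slide": [0, 0, 1], "angular": [0, 0, 0], "fingers": 1}
    - {"slide": [0, 0, 2], "angular": [0, 0, 0], "fingers": 1}
    - {"slide": [0, 0, 2], "angular": [0, 0, 0], "fingers": 1}
    - {"slide": [0, 0, 2], "angular": [0, 0, 0], "fingers": 1}

```text
clock: 7.67
tcp_pos: [0.5536, 0.0652, 0.0738]
orientation: [0.0, -0.007, 1.0, 0.0]
wrist_force: [0.7, 0.4, -3.7]
finger_gap: 0.0077
grip_force: 49.4
```

>>> jog_arm:
  moves:
    - {"slide": [0, 1, 0], "angular": [0, 0, 0], "fingers": 1}
    - {"slide": [0, 2, 0], "angular": [0, 0, 0], "fingers": 1}
    - {"slide": [0, 2, 0], "angular": [0, 0, 0], "fingers": 1}
    - {"slide": [0, 2, 0], "angular": [0, 0, 0], "fingers": 1}

```text
clock: 8.0
tcp_pos: [0.5536, 0.0673, 0.0738]
orientation: [0.0, -0.007, 1.0, 0.0]
wrist_force: [0.5, -0.0, -4.0]
finger_gap: 0.008
grip_force: 49.4
```

>>> jog_arm:
  moves:
    - {"slide": [0, -1, 0], "angular": [0, 0, 0], "fingers": 1}
    - {"slide": [0, -2, 0], "angular": [0, 0, 0], "fingers": 1}
    - {"slide": [0, -3, 0], "angular": [0, 0, 0], "fingers": 1}
    - {"slide": [0, -4, 0], "angular": [0, 0, 0], "fingers": 1}
    - {"slide": [0, -4, 0], "angular": [0, 0, 0], "fingers": 1}
    - {"slide": [0, -4, 0], "angular": [0, 0, 0], "fingers": 1}

```text
clock: 8.5
tcp_pos: [0.5537, 0.0631, 0.0738]
orientation: [0.0, -0.007, 1.0, 0.0]
wrist_force: [0.6, 0.9, -4.2]
finger_gap: 0.0079
grip_force: 49.5
```

>>> jog_arm:
  moves:
    - {"slide": [0, -1, 0], "angular": [0, 0, 0], "fingers": 1}
    - {"slide": [0, -2, 0], "angular": [0, 0, 0], "fingers": 1}
    - {"slide": [0, -2, 0], "angular": [0, 0, 0], "fingers": 1}
    - {"slide": [0, -2, 0], "angular": [0, 0, 0], "fingers": 1}

```text
clock: 8.83
tcp_pos: [0.5537, 0.0613, 0.0738]
orientation: [0.0, -0.007, 1.0, 0.0]
wrist_force: [0.3, 2.1, -2.8]
finger_gap: 0.0078
grip_force: 49.4
```

>>> jog_arm:
  moves:
    - {"slide": [0, 2, 0], "angular": [0, 0, 0], "fingers": 1}
    - {"slide": [0, 5, 0], "angular": [0, 0, 0], "fingers": 1}
    - {"slide": [0, 7, 0], "angular": [0, 0, 0], "fingers": 1}
    - {"slide": [0, 8, 0], "angular": [0, 0, 0], "fingers": 1}
    - {"slide": [0, 8, 0], "angular": [0, 0, 0], "fingers": 1}
    - {"slide": [0, 8, 0], "angular": [0, 0, 0], "fingers": 1}

```text
clock: 9.33
tcp_pos: [0.5536, 0.0693, 0.0738]
orientation: [0.0, -0.007, 1.0, -0.0]
wrist_force: [-0.4, -0.3, -3.9]
finger_gap: 0.0079
grip_force: 49.5
```

>>> jog_arm:
  moves:
    - {"slide": [0, 1, 0], "angular": [0, 0, 0], "fingers": 1}
    - {"slide": [0, 2, 0], "angular": [0, 0, 0], "fingers": 1}
    - {"slide": [0, 2, 0], "angular": [0, 0, 0], "fingers": 1}
    - {"slide": [0, 2, 0], "angular": [0, 0, 0], "fingers": 1}

```text
clock: 9.67
tcp_pos: [0.5536, 0.071, 0.0738]
orientation: [0.0, -0.007, 1.0, -0.0]
wrist_force: [0.4, -1.4, -3.6]
finger_gap: 0.0081
grip_force: 49.4
```

>>> jog_arm:
  moves:
    - {"slide": [0, 1, 0], "angular": [0, 0, 0], "fingers": 1}
    - {"slide": [0, 2, 0], "angular": [0, 0, 0], "fingers": 1}
    - {"slide": [0, 2, 0], "angular": [0, 0, 0], "fingers": 1}
    - {"slide": [0, 2, 0], "angular": [0, 0, 0], "fingers": 1}

```text
clock: 10.0
tcp_pos: [0.5535, 0.073, 0.0738]
orientation: [0.0, -0.007, 1.0, -0.0]
wrist_force: [0.5, -2.1, -4.8]
finger_gap: 0.0079
grip_force: 49.2
```

Walls felt on both sides (equal 2.1 N at y = 0.0613 and 0.0730), so the groove's middle is about 0.067. I'll centre there and press down.

>>> jog_arm:
  moves:
    - {"slide": [0, -3, 0], "angular": [0, 0, 0], "fingers": 1}
    - {"slide": [0, -6, 0], "angular": [0, 0, 0], "fingers": 1}
    - {"slide": [0, -6, 0], "angular": [0, 0, 0], "fingers": 1}
    - {"slide": [0, -6, 2], "angular": [0, 0, 0], "fingers": 1}
    - {"slide": [0, -6, 4], "angular": [0, 0, 0], "fingers": 1}
    - {"slide": [0, -6, 6], "angular": [0, 0, 0], "fingers": 1}
    - {"slide": [0, -6, 7], "angular": [0, 0, 0], "fingers": 1}
    - {"slide": [0, -6, 7], "angular": [0, 0, 0], "fingers": 1}
    - {"slide": [0, -6, 7], "angular": [0, 0, 0], "fingers": 1}

```text
clock: 10.75
tcp_pos: [0.5539, 0.0671, 0.0671]
orientation: [0.0, -0.007, 1.0, -0.0]
wrist_force: [-0.0, -1.1, 2.3]
finger_gap: 0.0079
grip_force: 50.2
```

>>> jog_arm:
  moves:
    - {"slide": [0, 0, 1], "angular": [0, 0, 0], "fingers": 1}
    - {"slide": [0, 0, 2], "angular": [0, 0, 0], "fingers": 1}
    - {"slide": [0, 0, 2], "angular": [0, 0, 0], "fingers": 1}
    - {"slide": [0, 0, 2], "angular": [0, 0, 0], "fingers": 1}

```text
clock: 11.08
tcp_pos: [0.5536, 0.0671, 0.0647]
orientation: [-0.0, -0.007, 1.0, 0.0]
wrist_force: [-0.2, -0.9, 2.2]
finger_gap: 0.0081
grip_force: 50.2
```

Probe pressing on the groove floor (about 6 N). I'll continue in small steps until the base seats.

>>> jog_arm:
  moves:
    - {"slide": [0, 0, 0.5], "angular": [0, 0, 0], "fingers": 1}
    - {"slide": [0, 0, 1], "angular": [0, 0, 0], "fingers": 1}
    - {"slide": [0, 0, 1], "angular": [0, 0, 0], "fingers": 1}
    - {"slide": [0, 0, 1], "angular": [0, 0, 0], "fingers": 1}

```text
clock: 11.42
tcp_pos: [0.5538, 0.0671, 0.064]
orientation: [0.0, -0.007, 1.0, -0.0]
wrist_force: [0.2, -1.9, 4.4]
finger_gap: 0.0082
grip_force: 50.5
```

>>> jog_arm:
  moves:
    - {"slide": [0, 0, 0.5], "angular": [0, 0, 0], "fingers": 1}
    - {"slide": [0, 0, 1], "angular": [0, 0, 0], "fingers": 1}
    - {"slide": [0, 0, 1], "angular": [0, 0, 0], "fingers": 1}
    - {"slide": [0, 0, 1], "angular": [0, 0, 0], "fingers": 1}

```text
clock: 11.75
tcp_pos: [0.5542, 0.0666, 0.0636]
orientation: [0.001, -0.007, 1.0, -0.001]
wrist_force: [-0.5, -3.3, 6.4]
finger_gap: 0.0082
grip_force: 50.9
```

>>> jog_arm:
  moves:
    - {"slide": [0, 0, 0.5], "angular": [0, 0, 0], "fingers": 1}
    - {"slide": [0, 0, 1], "angular": [0, 0, 0], "fingers": 1}
    - {"slide": [0, 0, 1.5], "angular": [0, 0, 0], "fingers": 1}
    - {"slide": [0, 0, 1.5], "angular": [0, 0, 0], "fingers": 1}
    - {"slide": [0, 0, 1.5], "angular": [0, 0, 0], "fingers": 1}

```text
clock: 12.17
tcp_pos: [0.5546, 0.0658, 0.063]
orientation: [0.001, -0.007, 1.0, -0.001]
wrist_force: [-2.3, -5.9, 12.5]
finger_gap: 0.0078
grip_force: 51.6
```

>>> jog_arm:
  moves:
    - {"slide": [0, 0, 0.5], "angular": [0, 0, 0], "fingers": 1}
    - {"slide": [0, 0, 1], "angular": [0, 0, 0], "fingers": 1}
    - {"slide": [0, 0, 1.5], "angular": [0, 0, 0], "fingers": 1}
    - {"slide": [0, 0, 1.5], "angular": [0, 0, 0], "fingers": 1}
    - {"slide": [0, 0, 1.5], "angular": [0, 0, 0], "fingers": 1}

```text
clock: 12.58
tcp_pos: [0.5552, 0.0658, 0.063]
orientation: [0.002, -0.007, 1.0, -0.001]
wrist_force: [-4.3, -4.9, 21.7]
finger_gap: 0.0078
grip_force: 52.6
```

Run:
```python
from h import *
pr=pose();s=pr[2]; print({k:np.round(s[k],3) for k in("clock","tcp_pos","orientation","wrist_force","ft_torque")})
p=read_camera("wrist"); cv2.imwrite("pics/w8.png",cv2.resize(p["color"][130:300,170:350,::-1],None,fx=3.3,fy=3.3,interpolation=cv2.INTER_CUBIC))
```

```text
{'clock': np.float64(12.583), 'tcp_pos': array([0.555, 0.066, 0.063]), 'orientation': array([ 0.002, -0.007,  1.   , -0.001]), 'wrist_force': array([-4.272, -4.946, 21.688]), 'ft_torque': array([-1.15 ,  0.858, -0.023])}
```

View pics/w8.png

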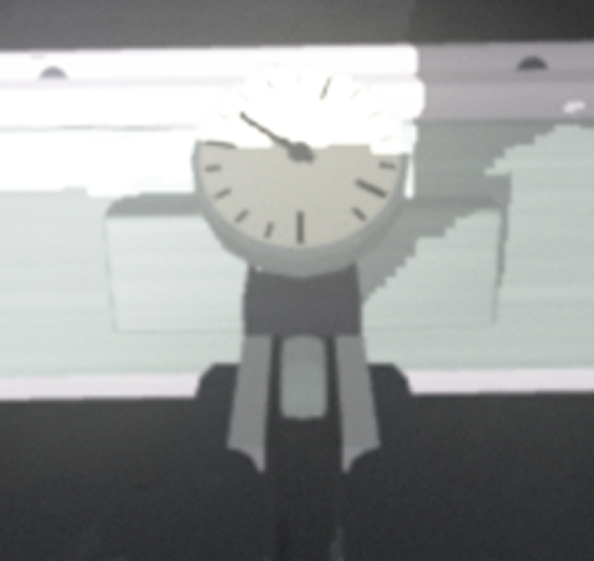

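The base is seated: z stopped at 0.063 with about 25 N of press. The dial shows the needle at (242,115) from the hub at (300,152), about 120° clockwise of its upper edge (bottom of this picture), so roughly 6 mm. I'll ease off, release and back away.

>>> jog_arm:
  moves:
    - {"slide": [0, 0, -1], "angular": [0, 0, 0], "fingers": 1}
    - {"slide": [0, 0, -2], "angular": [0, 0, 0], "fingers": 1}
    - {"slide": [0, 0, -2.5], "angular": [0, 0, 0], "fingers": 1}
    - {"slide": [0, 0, -2.5], "angular": [0, 0, 0], "fingers": 1}

```text
clock: 12.97
tcp_pos: [0.5542, 0.0661, 0.0632]
orientation: [0.001, -0.007, 1.0, -0.001]
wrist_force: [-0.9, -4.5, 8.1]
finger_gap: 0.0082
grip_force: 51.0
```

>>> jog_arm:
  moves:
    - {"slide": [0, 0, -2.5], "angular": [0, 0, 0], "fingers": 0.75}
    - {"slide": [0, 0, -2.5], "angular": [0, 0, 0], "fingers": 0.6}
    - {"slide": [0, 0, -2.5], "angular": [0, 0, 0], "fingers": 0.5}
    - {"slide": [0, 0, -2.5], "angular": [0, 0, 0], "fingers": 0.4}
    - {"slide": [0, 0, -2.5], "angular": [0, 0, 0], "fingers": 0.3}
    - {"slide": [0, 0, -2.5], "angular": [0, 0, 0], "fingers": 0.3}

```text
clock: 13.47
tcp_pos: [0.5533, 0.0673, 0.0644]
orientation: [-0.0, -0.007, 1.0, 0.0]
wrist_force: [0.5, 0.0, 0.1]
finger_gap: 0.06
grip_force: 0.0
```

```bash
cat > dial.py <<'E'
from h import *
from scipy.optimize import least_squares
def read(p,c_tool):
    """c_tool: dial centre in tool mm (tool level, aligned with gauge). rectify, return tick angles & needle"""
    f=192/np.tan(np.radians(p["fovy"])/2); T=np.linalg.inv(np.array(p["tool_from_camera"]))
    ex=np.array([0,-1,0.]); ey=np.array([-.7071,0,-.7071]) # as seen facing: right = gauge -y = tool -y, up = gauge (+x,+z)
    S=8; N=416
    def pt(u,v):
        t=(np.array(c_tool)+u*ex+v*ey)/1000; c=T@np.r_[t,1]; return [p["cx"]+f*c[0]/c[2],p["cy"]+f*c[1]/c[2]]
    uv=[(-20,-20),(20,-20),(20,20),(-20,20)]
    H=cv2.getPerspectiveTransform(np.float32([[N/2+S*u,N/2-S*v] for u,v in uv]),np.float32([pt(*q) for q in uv]))
    return cv2.warpPerspective(p["color"],H,(N,N),flags=cv2.INTER_CUBIC|cv2.WARP_INVERSE_MAP),pt(0,0)
E
python3 - <<'E'
from dial import *
pr=pose(); p=read_camera("wrist"); np.save("dial.npy",p["color"])
z=pr[0][2]*1000-34
im,c=read(p,(38,0,z-38)); print(c,[x for x in tip_of("dial",p)[:1]])
g=cv2.cvtColor(im,cv2.COLOR_RGB2GRAY).astype(np.float32)
g=g/cv2.morphologyEx(cv2.GaussianBlur(g,(0,0),4),cv2.MORPH_CLOSE,np.ones((45,45)))
cv2.imwrite("pics/rect.png",np.clip(g*200,0,255).astype(np.uint8))
s=cv2.resize(g,(52,52),interpolation=cv2.INTER_AREA)
for r in s: print("".join("#@*+-. "[int(np.clip((v-.35)/.65*7,0,6))] for v in r))
E
```

```text
[np.float64(260.67542964006003), np.float64(174.91313372244736)] [{'point': [258.4, 173.0], 'p': 0.72}]
                 -++--+++++---------.               
                 -+-----.......-----                
                 ---.             ..                
                 ..                                 
                                                    
                                    ...             
                                    .--.            
                                    ..--.           
                           .       ....-..          
                          .-         .....          
                          .+    ..    .....         
                          .+    -      .....   .....
                          .+    .     .  .....------
      .         .         .-         ..   ....------
.    ..  ...    ..         .         .     ...------
         --.                               ...      
         --.                                .       
         -..-                            .. ..      
        .. -++.                         ..
[... 1052 characters left out ...]
                  
                      .                             
    .                 .                             
   .-.                                              
    .                                               
                                                    
                                                    
                                                    
                                                    
                                                    
                                                    
................................                    
-----+++++++++------------.............             
-----+++++++++------------...................
```

Run:
```python
import cv2,numpy as np
g=cv2.imread("pics/rect.png",0).astype(np.float32)/200
def polar(c,r0,r1):
    a=np.radians(np.arange(0,360,.5)); r=np.arange(r0*8,r1*8)[:,None]
    v=cv2.remap(g,(c[0]*8+r*np.sin(a)).astype(np.float32),(c[1]*8-r*np.cos(a)).astype(np.float32),cv2.INTER_LINEAR).mean(0)
    d=cv2.blur(np.r_[v,v,v][None],(41,1))[0][720:1440]-v; return d
for c in [(26.6,25.9),(26.8,26.1),(26.9,26.4)]:
    for n,(r0,r1) in {"needle":(4,11),"ticks":(13,17.5)}.items():
        d=polar(c,r0,r1); pk=[i for i in range(720) if d[i]==d[np.arange(i-10,i+11)%720].max() and d[i]>.025]
        out=[]
        for i in pk:
            k=np.arange(i-10,i+11); w=np.clip(d[k%720]-d[i]*.3,0,None); out.append((round(float((w*k).sum()/w.sum())/2,1),round(float(d[i]),2)))
        print(c,n,out)
# needle axis by darkness PCA
yy,xx=np.mgrid[0:416,0:416]/8.
bg=cv2.morphologyEx(g,cv2.MORPH_CLOSE,np.ones((31,31)))
w=np.clip(bg-g-.06,0,None); dx,dy=xx-26.7,yy-26.1; r=np.hypot(dx,dy); a=np.degrees(np.arctan2(dx,-dy))%360
m=(r>2.5)&(r<13)&(abs(a-128)<18); w=w*m
mx,my=(w*xx).sum()/w.sum(),(w*yy).sum()/w.sum(); C=np.cov(np.vstack([xx[m],yy[m]]),aweights=w[m]); e,v=np.linalg.eigh(C); u=v[:,1]*np.sign(v[0,1])
print("needle axis",mx,my,np.degrees(np.arctan2(u[0],-u[1])))
m=(r<2); w=np.clip(bg-g-.06,0,None)*m; print("hub",(w*xx).sum()/w.sum(),(w*yy).sum()/w.sum())
```

```text
(26.6, 25.9) needle [(127.7, 0.18)]
(26.6, 25.9) ticks [(2.1, 0.24), (22.5, 0.11), (42.4, 0.1), (62.3, 0.07), (81.5, 0.06), (99.9, 0.09), (126.7, 0.07), (196.6, 0.11), (278.3, 0.1), (298.4, 0.24), (319.9, 0.12)]
(26.8, 26.1) needle [(127.4, 0.18)]
(26.8, 26.1) ticks [(1.3, 0.25), (21.6, 0.1), (41.4, 0.09), (61.3, 0.07), (80.6, 0.06), (99.3, 0.09), (126.5, 0.06), (197.6, 0.11), (278.8, 0.1), (298.7, 0.24), (319.8, 0.12)]
(26.9, 26.4) needle [(126.1, 0.18)]
(26.9, 26.4) ticks [(1.0, 0.25), (20.9, 0.1), (40.5, 0.09), (60.3, 0.07), (79.5, 0.06), (98.3, 0.09), (125.5, 0.05), (198.4, 0.11), (279.7, 0.1), (299.6, 0.25), (320.2, 0.12)]
needle axis 32.47576916738811 30.51412013940206 125.74585887612331
hub 26.905251547730636 26.07483530981858
```

>>> jog_arm:
  moves:
    - {"slide": [0, 0, -30], "angular": [0, 0, 0], "fingers": 0.3}
    - {"slide": [0, 0, -65], "angular": [0, 0, 0], "fingers": 0.3}
    - {"slide": [0, 0, -100], "angular": [0, 0, 0], "fingers": 0.3}
    - {"slide": [0, 0, -130], "angular": [0, 0, 0], "fingers": 0.3}
    - {"slide": [0, 0, -130], "angular": [0, 0, 0], "fingers": 0.3}
    - {"slide": [0, 0, -130], "angular": [0, 0, 0], "fingers": 0.3}

```text
clock: 14.07
tcp_pos: [0.5552, 0.0672, 0.197]
orientation: [0.002, -0.007, 1.0, 0.0]
wrist_force: [-0.0, 0.1, -1.1]
finger_gap: 0.06
grip_force: 0.0
```

Run:
```python
from dial import *
pr=pose(); p=read_camera("wrist"); z=pr[0][2]*1000-34
im,c=read(p,(38,0,z-38)); print(c,tip_of("dial",p)[:1])
g=cv2.cvtColor(im,cv2.COLOR_RGB2GRAY).astype(np.float32)
g=g/cv2.morphologyEx(cv2.GaussianBlur(g,(0,0),4),cv2.MORPH_CLOSE,np.ones((45,45)))
s=cv2.resize(g,(52,52),interpolation=cv2.INTER_AREA)
for r in s[4:44]: print("".join("#@*+-. "[int(np.clip((v-.35)/.65*7,0,6))] for v in r))
```

```text
[np.float64(261.0105335412214), np.float64(143.67405689230515)] [{'point': [262.1, 142.3], 'p': 0.92}]
                                                    
                                                    
                                                    
                                                    
                                                    
                                           .........
                                 ..        .........
                          .                  .......
                          -.    .             ..  ..
                         .--    -.                  
                         .--   .-.                  
                         .--   ..                  .
               ..         --         ..             
                ..        ..         ..    ...      
                .                          ...      
                                            ..      
            ..                          ...  ..     
            -+-.                        ..   ..     
            .+++.                          
[... 403 characters left out ...]
  .+@@*-         .--...       
           .            .-***+-.       .-++--.      
         ...             .-+-+++-.     .--+--.      
                          ....-++-.     ......      
                              .-+++.                
                                .+++.               
             .                   .+++-. ..          
           .--.                   .-++- ...     ....
          .--.                     .--.   .         
           ..                                       
                ..    .              .              
               ...   .-.             ..             
               .-.   -+.             ..             
                .   .++.        .
```

>>> jog_arm:
  moves:
    - {"slide": [12, -40, 0], "angular": [0, 0, 0], "fingers": 0}
    - {"slide": [24, -80, 0], "angular": [0, 0, 0], "fingers": 0}
    - {"slide": [36, -118, 0], "angular": [0, 0, 0], "fingers": 0}
    - {"slide": [48, -156, 0], "angular": [0, 0, 0], "fingers": 0}
    - {"slide": [60, -194, 0], "angular": [0, 0, 0], "fingers": 0}
    - {"slide": [72, -232, 0], "angular": [0, 0, 0], "fingers": 0}
    - {"slide": [84, -270, 0], "angular": [0, 0, 0], "fingers": 0}
    - {"slide": [94, -306, 0], "angular": [0, 0, 0], "fingers": 0}
    - {"slide": [94, -306, 0], "angular": [0, 0, 0], "fingers": 0}
    - {"slide": [94, -306, 0], "angular": [0, 0, 0], "fingers": 0}

```text
clock: 15.0
tcp_pos: [0.4624, -0.2414, 0.1927]
orientation: [-0.001, -0.005, 1.0, 0.001]
wrist_force: [0.2, -0.2, 0.7]
finger_gap: 0.0854
grip_force: 0.0
```

Run:
```python
from h import *
np.set_printoptions(precision=4,suppress=True)
pr=pose(); print(pr[0],pr[1].as_euler("xyz",degrees=True))
p=read_camera("wrist"); np.save("rail.npy",p["color"]); np.save("rail_pose.npy",np.r_[pr[0],pr[1].as_quat()])
for n,z in {"tally_rail":0,"pointer_grip":.039}.items():
  for x in tip_of(n,p)[:2]: print(n,np.round(x["point"],1),round(x["p"],2),at(p,x["point"],z,pr))
# rectify rail top plane z=.010, world axes, 1 mm/px*4; region x .41-.53 , y -.36..-.12
S=4; cor=[(.53,-.12),(.53,-.36),(.41,-.36),(.41,-.12)]
f=192/np.tan(np.radians(p["fovy"])/2); T=np.eye(4);T[:3,:3]=pr[1].as_matrix();T[:3,3]=pr[0];T=np.linalg.inv(T@np.array(p["tool_from_camera"]))
def pj(w): c=T@np.r_[w,1]; return [p["cx"]+f*c[0]/c[2],p["cy"]+f*c[1]/c[2]]
H=cv2.getPerspectiveTransform(np.float32([[0,0],[240*S,0],[240*S,120*S],[0,120*S]]),np.float32([pj((*c,.010)) for c in cor]))
im=cv2.warpPerspective(p["color"],H,(240*S,120*S),flags=cv2.INTER_LINEAR|cv2.WARP_INVERSE_MAP)
g=cv2.cvtColor(im,cv2.COLOR_RGB2GRAY); cv2.imwrite("pics/rail_rect.png",g)
s=cv2.resize(g,(120,60),interpolation=cv2.INTER_AREA)
for i,r in enumerate(s): 
  if r.max()>120: print(f"{.53-.002*(i+.5):.3f}","".join("#@*+-. "[int(v)*7//256] for v in r))
```

```text
[ 0.4624 -0.2414  0.1927] [ 179.8563   -0.1631 -179.422 ]
tally_rail [258.6 167.1] 0.75 [ 0.4662 -0.2443  0.    ]
tally_rail [406.5 309.5] 0.39 [0.7078 0.0053 0.    ]
pointer_grip [211.4 174.7] 0.72 [ 0.4673 -0.3029  0.039 ]
0.495 @@@@@@@@@@@@@********++++++++++++*************************************************************************@@@@@@@@@@@@@@
0.493 @@@@@@@@@@@@@*******+. ............------------++++++++++++++*********************************************@@@@@@@@@@@@@@
0.491 @@@@@@@@@@@@@*******-   ..                      ..............--------+++++++++++**************************@@@@@@@@@@@@@
0.489 @@@@@@@@@@@@********-  .--.....------.    ........                          ..........---+********+++++*****@@@@@@@@@@@@
0.487 @@@@@@@@@@@*********-  .+++--++++++++--.------------............                        .-+******+. .....-+*@@@@@@@@@@@@
0.485 @@@@@@@@@@**********-  .--++-+++++++++++++++++++++++++----+--+--------------.............-*******+.       -*@@@@@@@@@@@@
0.483 @@@@@@@@@@**********-   .............-----------------+---+++++++++++++++++++----------++*********---..   -
[... 2869 characters left out ...]
                                                  -********@@@*@@
0.435 @@@@@@@@@@@@@******+.                                                                                    -*********@@@@@
0.433 @@@@@@@@@@@@@@@******+++++-------.........                                                               -*********@@@@@
0.431 @@@@@@@@@@@@@@@***********************+++++++++++-------.........                                        +******@@@@@@@@
0.429 @@@@@@@@@@@@@@@@*******************************************++++++++++++----------..........              +*****@@@@@@@@@
0.427 @@@@@@@@@@@@@@@@@@*********************************************************************+++++++++++++----+******@@@@@@@@@
```

Run:
```python
from h import *
g=cv2.imread("pics/rail_rect.png",0).astype(float)  # 4px/mm; x=.53-r/4000; y=-.12-c/4000
pts={}
for x in (.445,.447,.449,.451,.453):
    r=int((.53-x)*4000); v=g[r-3:r+4].mean(0); d=cv2.blur(v[None],(41,1))[0]-v
    o=[]
    for t in (-.185,-.225,-.265,-.3055):
        c=int((-.12-t)*4000); k=np.arange(c-10,c+11); w=np.clip(d[k]-.3*d[k].max(),0,None); o.append(-.12-((k*w).sum()/w.sum()+.5)/4000)
    print(x,np.round(o,4))
# rail edges x at several columns
for y in (-.17,-.20,-.23,-.26,-.28,-.32):
    c=int((-.12-y)*4000); v=cv2.GaussianBlur(g,(0,0),2)[:,c]; dd=np.diff(v); print(y,"back",.53-np.argmax(dd[:240])/4000,"front",.53-(240+np.argmin(dd[240:]))/4000)
pr=pose(); print(pr[0],pr[1].as_euler("xyz",degrees=True))
```

```text
0.445 [-0.1852 -0.2253 -0.2654 -0.3054]
0.447 [-0.1853 -0.2254 -0.2655 -0.3056]
0.449 [-0.1854 -0.2255 -0.2657 -0.3057]
0.451 [-0.1855 -0.2256 -0.2659 -0.3057]
0.453 [-0.1857 -0.2258 -0.2659 -0.3058]
-0.17 back 0.49475 front 0.43400000000000005
-0.2 back 0.49300000000000005 front 0.43225
-0.23 back 0.49175 front 0.43100000000000005
-0.26 back 0.49050000000000005 front 0.42975
-0.28 back 0.49000000000000005 front 0.42900000000000005
-0.32 back 0.48825 front 0.42775
[ 0.4636344  -0.23885451  0.19368537] [ 1.79897124e+02 -9.67902095e-02 -1.79120930e+02]
```

>>> jog_arm:
  moves:
    - {"slide": [-2, -40, 20], "angular": [0, 0, 3.3], "fingers": 0}
    - {"slide": [-2, -64, 50], "angular": [0, 0, 3.3], "fingers": 0}
    - {"slide": [-2, -64, 85], "angular": [0, 0, 3.3], "fingers": 0}
    - {"slide": [-2, -64, 115], "angular": [0, 0, 3.3], "fingers": 0}
    - {"slide": [-2, -64, 140], "angular": [0, 0, 3.3], "fingers": 0}
    - {"slide": [-2, -64, 155], "angular": [0, 0, 3.3], "fingers": 0}
    - {"slide": [-2, -64, 162], "angular": [0, 0, 3.3], "fingers": 0}
    - {"slide": [-2, -64, 162], "angular": [0, 0, 3.3], "fingers": 0}
    - {"slide": [-2, -64, 162], "angular": [0, 0, 3.3], "fingers": 0}

```text
clock: 15.9
tcp_pos: [0.4676, -0.3032, 0.0331]
orientation: [0.0, 0.021, 1.0, 0.0]
wrist_force: [0.6, -0.3, 0.4]
finger_gap: 0.0852
grip_force: 0.0
```

>>> jog_arm:
  moves:
    - {"slide": [0, 0, 0], "angular": [0, 0, 0], "fingers": 0.3}
    - {"slide": [0, 0, 0], "angular": [0, 0, 0], "fingers": 0.6}
    - {"slide": [0, 0, 0], "angular": [0, 0, 0], "fingers": 0.8}
    - {"slide": [0, 0, 0], "angular": [0, 0, 0], "fingers": 1}
    - {"slide": [0, 0, 0], "angular": [0, 0, 0], "fingers": 1}
    - {"slide": [0, 0, 0], "angular": [0, 0, 0], "fingers": 1}
    - {"slide": [0, 0, 0], "angular": [0, 0, 0], "fingers": 1}
    - {"slide": [0, 0, 0], "angular": [0, 0, 0], "fingers": 1}
  squeeze: 25

```text
clock: 16.57
tcp_pos: [0.4669, -0.3042, 0.0328]
orientation: [0.0, 0.022, 1.0, 0.0]
wrist_force: [0.2, 0.1, -0.1]
finger_gap: -0.0002
grip_force: 0.0
```

Nothing was gripped. I'll check where the pointer is relative to the fingers.

Run:
```python
from h import *
np.set_printoptions(precision=4,suppress=True)
pr=pose(); print(pr[0])
for c in("wrist","scene","top"):
    p=read_camera(c)
    for n in("pointer_grip","tally_rail"):
        print(c,n,[(x["point"],round(x["p"],2),at(p,x["point"],.039 if n[0]=="p" else 0,pr)) for x in tip_of(n,p)[:1]],look_for(n,p)[:1])
    if c=="wrist":
        g=cv2.cvtColor(p["color"],cv2.COLOR_RGB2GRAY)[170:300,190:330]
        s=cv2.resize(g,(140,65),interpolation=cv2.INTER_AREA)
        for i,r in enumerate(s): print(170+2*i,"".join("#@%*+=-:. "[int(v)*10//256] for v in r))
```

```text
[ 0.4669 -0.3042  0.0328]
wrist pointer_grip [([265.6, 232.2], 0.78, array([ 0.4697, -0.301 ,  0.039 ]))] [{'point': [263.0, 216.5], 'p': 0.81}]
wrist tally_rail [([335.6, 201.6], 0.63, array([ 0.4646, -0.2435,  0.    ]))] [{'point': [339.8, 196.7], 'p': 0.93}]
170 %@%%%%%%%%%%%%%%%%%%%%%%%%%%%%%%%=.                                         ................................................................
172 %%@%%%%%%%%%%%%%%%%%%%%%%%%%%%%%%+.                                              .........................................................  
174 %%%%%%%%%%%%%%%%%%%%%%%%%%%%%%%%%+:                                            .    .....................................................   
176 %%%%%%%%%%%%%%%%%%%%%%%%%%%%%%%%%+:.                               :-:      .....   ....................................-==-:.....          
178 %%%%%%%%%%%%%%%%%%%%%%%%%%%%%%%%%+:.                              .=*=.     ......  ...................................:=**=:.              
180 %%%%%%%%%%%%%%%%%%%%%%%%%%%%%%%%%*-.                              .=*=.     ......  .........................
[... 8223 characters left out ...]
@@@@@@@@@@@@@@@@@@@@@@@@@@@@@@@@@@@@@@@@@@@#@@@@@@@@@@@@@@@@@@@@@@@@@@@@@
296 @@@@@@@@@@@@@@@@@@@@@@@@@@@@@@@@@@@@@@@@@@@@@@@@@@@@@@@@@@@@@@@@@@@@@@@@@@@@@@@@@@@@@@@@@@@@@@@@@@@@@@@@@@@@@@@@@@@@@@@@@@@@@@@@@@@@@@@@@@@@
298 @@@@@@@@@@@@@@@@@@@@@@@@@@@@@@@@@@@@@@@@@@@@@@@@@@@@@@@@@@@@@@@@@@@@@@@@@%@@@@@@@@@@@@@@@@@@@@@@@@@@@@@@@@@@@@@@@@@@@@@@@@@@@@@@@@@@@@@@@@@@
scene pointer_grip [([307.5, 266.3], 0.55, array([ 0.4802, -0.2928,  0.039 ]))] [{'point': [305.9, 271.2], 'p': 0.4}]
scene tally_rail [([290.9, 269.6], 0.89, array([ 0.4658, -0.2493,  0.    ]))] [{'point': [291.0, 271.2], 'p': 0.89}]
top pointer_grip [] []
top tally_rail [([339.2, 242.8], 0.89, array([ 0.4676, -0.2411,  0.    ]))] []
```

The ASCII view shows the shut fingertips (row 231) above the top of the black grip (columns 255-273, rows 216-229). The fingers sit higher than I assumed, so I'll open, go lower while watching the force, and close again.

>>> jog_arm:
  moves:
    - {"slide": [0, 0, 0], "angular": [0, 0, 0], "fingers": 0.5}
    - {"slide": [0, 0, 0], "angular": [0, 0, 0], "fingers": 0.3}
    - {"slide": [0, 0, 0], "angular": [0, 0, 0], "fingers": 0.3}
    - {"slide": [0, 0, 4], "angular": [0, 0, 0], "fingers": 0.3}
    - {"slide": [0, 0, 8], "angular": [0, 0, 0], "fingers": 0.3}
    - {"slide": [0, 0, 11], "angular": [0, 0, 0], "fingers": 0.3}
    - {"slide": [0, 0, 11], "angular": [0, 0, 0], "fingers": 0.3}

```text
clock: 17.9
tcp_pos: [0.4664, -0.3036, 0.0207]
orientation: [-0.001, 0.022, 1.0, 0.001]
wrist_force: [0.4, -0.0, 0.7]
finger_gap: 0.06
grip_force: 0.0
```

>>> jog_arm:
  moves:
    - {"slide": [0, 0, 3], "angular": [0, 0, 0], "fingers": 0.3}
    - {"slide": [0, 0, 6], "angular": [0, 0, 0], "fingers": 0.3}
    - {"slide": [0, 0, 6], "angular": [0, 0, 0], "fingers": 0.3}
    - {"slide": [0, 0, 6], "angular": [0, 0, 0], "fingers": 0.3}

```text
clock: 18.23
tcp_pos: [0.4668, -0.304, 0.0155]
orientation: [-0.0, 0.022, 1.0, 0.0]
wrist_force: [-0.0, 0.1, 0.3]
finger_gap: 0.0596
grip_force: 0.0
```

>>> jog_arm:
  moves:
    - {"slide": [0, 0, 2], "angular": [0, 0, 0], "fingers": 0.3}
    - {"slide": [0, 0, 4], "angular": [0, 0, 0], "fingers": 0.3}
    - {"slide": [0, 0, 6], "angular": [0, 0, 0], "fingers": 0.3}
    - {"slide": [0, 0, 6], "angular": [0, 0, 0], "fingers": 0.3}
    - {"slide": [0, 0, 6], "angular": [0, 0, 0], "fingers": 0.5}
    - {"slide": [0, 0, 6], "angular": [0, 0, 0], "fingers": 0.6}
    - {"slide": [0, 0, 6], "angular": [0, 0, 0], "fingers": 0.7}
    - {"slide": [0, 0, 6], "angular": [0, 0, 0], "fingers": 0.7}

```text
clock: 18.9
tcp_pos: [0.467, -0.3042, 0.0099]
orientation: [0.0, 0.022, 1.0, -0.0]
wrist_force: [-0.1, 0.2, 0.5]
finger_gap: 0.0258
grip_force: 0.0
```

>>> jog_arm:
  moves:
    - {"slide": [0, 0, 0], "angular": [0, 0, 0], "fingers": 0.8}
    - {"slide": [0, 0, 0], "angular": [0, 0, 0], "fingers": 0.9}
    - {"slide": [0, 0, 0], "angular": [0, 0, 0], "fingers": 1}
    - {"slide": [0, 0, 0], "angular": [0, 0, 0], "fingers": 1}
    - {"slide": [0, 0, 0], "angular": [0, 0, 0], "fingers": 1}
  squeeze: 25

```text
clock: 19.32
tcp_pos: [0.467, -0.304, 0.0099]
orientation: [0.0, 0.022, 1.0, 0.0]
wrist_force: [-0.7, 2.1, 2.1]
finger_gap: 0.0128
grip_force: 26.6
```

Gripped (gap 12.8 mm, 26 N). Next I'll slide the pointer.

>>> jog_arm:
  moves:
    - {"slide": [0, 6, 0], "angular": [0, 0, 0], "fingers": 1}
    - {"slide": [0, 12, 0], "angular": [0, 0, 0], "fingers": 1}
    - {"slide": [0, 18, 0], "angular": [0, 0, 0], "fingers": 1}
    - {"slide": [0, 24, 0], "angular": [0, 0, 0], "fingers": 1}
    - {"slide": [0, 30, 0], "angular": [0, 0, 0], "fingers": 1}
    - {"slide": [0, 36, 0], "angular": [0, 0, 0], "fingers": 1}
    - {"slide": [0, 42, 0], "angular": [0, 0, 0], "fingers": 1}
    - {"slide": [0, 48, 0], "angular": [0, 0, 0], "fingers": 1}
    - {"slide": [0, 48, 0], "angular": [0, 0, 0], "fingers": 1}
    - {"slide": [0, 48, 0], "angular": [0, 0, 0], "fingers": 1}

```text
clock: 20.15
tcp_pos: [0.4691, -0.255, 0.0099]
orientation: [0.0, 0.021, 1.0, 0.001]
wrist_force: [-0.9, 2.2, 5.7]
finger_gap: 0.0134
grip_force: 26.9
```

Run:
```python
from h import *
pr=pose(); print(pr[0],pr[2]["wrist_force"])
p=read_camera("wrist")
g=cv2.cvtColor(p["color"],cv2.COLOR_RGB2GRAY)[160:250,180:350]
for i in range(0,g.shape[0],2): print(160+i,"".join("#@%*+=-:. "[int(v)*10//256] for v in g[i:i+2].mean(0)))
```

```text
[ 0.46911543 -0.25497686  0.00989244] [-0.93158558  2.2259626   5.68264556]
160 %%%%%%%%%%%%%%%%%***************%%%%%%%%%%%%%%%%%%%%%%%%%%%%%%%%%%%%%%%%%%%%%%%%%%%%%%%%%%%%%%%%%%%%%%%%%%%%%%%%%%%%%%%%%%%%%%%%%%%%%%%%%%%%%%%%%%%%%%%%%%%%%%%%%%%%%%%%%%
162 %%%%%%%%%%%%%%%%*************%%%%%%%%%%%%%%%%%%%%%%%%%%%%%%%%%%%%%%%%%%%%%%%%%%%%%%%%%%%%%%%%%%%%%%%%%%%%%%%%%%%%%%%%%%%%%%%%%%%%%%%%%%%%%%%%%%%%%%%%%%%%%%%%%%%%%%%%%%%%%
164 %%%%%%%%%%%%%%%%%*%*%%%%%%%%%%%%%%%%%%%%%%%%%%%%%%%%%%%%%%%%%%%%%%%%%%%%%%%%%%%%%%%%%%%%%%%%%%%%%%%%%%%%%%%%%%%%%%%%%%%%%%%%%%%%%%%%%%%%%%%%%%%%%%%%%%%%%%%%%%%%%%%%%%%%%%
166 %%%%%%%%%%%%%%%%%%%%%%%%%%%%%%%%%%%%%%%%%%%%%%%%%%%%%%%%%%%%%%%%%%%%%%%%%%%%%%%%%%%%%%%%%%%%%%%%%%%%%%%%%%%%%%%%%%%%%%%%%%%%%%%%%%%%%%%%%%%%%%%%%%%%%%%%%%%%%%%%%%%%%%%%%%
168 **************************************************************************************************************************************************************************
170 -------------------------------------------------------------------------------------------------------------------------------------------------
[... 6150 characters left out ...]

242 ************************************************%%%%%%%%*+========+*%%%%%%%%%%%%%%%%%%%%%%%%%%%%*+========+*%%%%%%%%%*****************************************************
244 +++++++++++++++++++++++++++++++++++++++++++++*%%%%%%%%%%*=========+%%%%%%%%%%%%%%%%%%%%%%%%%%%%%%+=========*%%%%%%%%%%*+++++++++++++++++++++++++++++++++++++++++++++++++++
246 +++======================++++++++++++++====++*%%%%%%%%%%*=========*%%%%%%%%%%%%%%%%%%%%%%%%%%%%%%*=========*%%%%%%%%%%*+========++++++++++++=======================+++++++
248 ::........................:::::::::::.......-*%%%%%%%%%*+=========*%%%%%%%%%%%%%%%%%%%%%%%%%%%%%%*=========+*%%%%%%%%%+-.      ..::::::::::..                     ..::::::
```

Run:
```python
from h import *
p=read_camera("wrist"); g=cv2.cvtColor(p["color"],cv2.COLOR_RGB2GRAY).astype(float)
for r in (198,202,206):
    v=g[r:r+4,240:320].mean(0); print(r,np.round(v[8:56]).astype(int))
```

```text
198 [242 242 241 241 237 223 208 171 123 152 201 207 195 189 186 188 201 211
 200 149 122 171 207 215 215 214 214 214 214 214 197 136 116 170 206 214
 214 214 214 215 214 213 196 133 129 193 214 214]
202 [242 242 242 242 238 224 209 171 122 151 201 208 195 190 185 190 206 214
 201 150 122 171 207 215 216 216 216 216 216 215 198 134 127 190 212 217
 215 216 215 215 216 214 196 126 132 198 214 216]
206 [244 244 244 244 241 232 215 174 124 152 202 208 196 189 186 189 205 214
 203 150 122 173 208 216 216 217 216 217 217 215 197 135 131 196 216 216
 216 216 216 216 216 211 182 122 136 199 215 216]
```

>>> jog_arm:
  moves:
    - {"slide": [0, -0.6, 0], "angular": [0, 0, 0], "fingers": 1}
    - {"slide": [0, -1.2, 0], "angular": [0, 0, 0], "fingers": 1}
    - {"slide": [0, -1.2, 0], "angular": [0, 0, 0], "fingers": 1}
    - {"slide": [0, -1.2, 0], "angular": [0, 0, 0], "fingers": 1}
    - {"slide": [0, -1.2, 0], "angular": [0, 0, 0], "fingers": 0.7}
    - {"slide": [0, -1.2, 0], "angular": [0, 0, 0], "fingers": 0.5}
    - {"slide": [0, -1.2, 0], "angular": [0, 0, 0], "fingers": 0.3}
    - {"slide": [0, -1.2, 0], "angular": [0, 0, 0], "fingers": 0.3}

```text
clock: 20.92
tcp_pos: [0.4688, -0.2572, 0.0094]
orientation: [-0.0, 0.022, 1.0, 0.0]
wrist_force: [0.2, 0.9, -0.5]
finger_gap: 0.0593
grip_force: 0.0
```

Run:
```python
from h import *
pr=pose(); print(pr[0],pr[2]["finger_gap"])
p=read_camera("wrist"); g=cv2.cvtColor(p["color"],cv2.COLOR_RGB2GRAY).astype(float)
for r in (188,198,202,206,210,214):
    v=g[r:r+4,240:320].mean(0); print(r,np.round(v[:44]).astype(int))
```

```text
[ 0.46879229 -0.25715718  0.00937664] 0.05932701506012483
188 [232 232 232 231 226 189 121  94 142 217 231 231 232 231 232 232 232 232
 232 233 236 237 237 237 236 233 231 231 231 232 236 244 246 245 236 234
 236 237 237 241 248 249 250 250]
198 [230 230 230 230 229 215 138  95 124 190 226 232 236 244 248 249 249 244
 200 149 176 204 208 206 201 194 222 229 229 220 172 154 216 242 244 244
 241 240 240 240 242 239 177 154]
202 [230 230 230 230 230 215 139  96 125 204 244 249 250 250 250 250 249 244
 203 152 198 231 232 230 220 188 220 229 229 220 166 138 190 224 230 230
 230 230 230 230 230 222 157 148]
206 [231 230 231 232 235 224 152 103 124 199 245 250 250 250 250 250 250 247
 223 166 200 232 234 232 234 234 232 230 230 220 166 138 190 225 230 230
 230 231 230 231 230 217 151 148]
210 [230 230 231 236 247 246 224 198 204 233 248 249 247 246 246 246 246 244
 228 202 216 233 234 231 233 234 231 230 229 224 198 188 211 227 230 230
 230 230 230 230 230 224 192 193]
214 [215 216 214 216 218 220 218 218 218 218 218 218 216 216 217 217 217 218
 219 222 230 234 232 225 218 213 212 211 212 212 211 211 212 212 212 212
 212 212 212 212 211 211 212 212]
```

>>> jog_arm:
  moves:
    - {"slide": [0, 0, -10], "angular": [0, 0, 0], "fingers": 0.2}
    - {"slide": [0, 0, -35], "angular": [0, 0, 0], "fingers": 0.2}
    - {"slide": [0, 0, -60], "angular": [0, 0, 0], "fingers": 0.2}
    - {"slide": [0, 0, -60], "angular": [0, 0, 0], "fingers": 0.2}
    - {"slide": [0, 0, -60], "angular": [0, 0, 0], "fingers": 0.2}

```text
clock: 21.38
tcp_pos: [0.4704, -0.2585, 0.072]
orientation: [0.002, 0.022, 1.0, -0.001]
wrist_force: [-0.3, 0.4, 1.1]
finger_gap: 0.0686
grip_force: 0.0
```

Run:
```python
from h import *
pr=pose(); print(pr[0])
p=read_camera("wrist"); b=cv2.resize(p["color"][150:235,215:300],None,fx=2,fy=2,interpolation=cv2.INTER_CUBIC); g=cv2.cvtColor(b,cv2.COLOR_RGB2GRAY)
for i in range(0,g.shape[0],3): print(150+i/2,"".join("#@%*+=-:. "[int(v)*10//256] for v in g[i:i+3].mean(0)))
```

```text
[ 0.47041826 -0.25845486  0.07200507]
150.0 **************************************************************************************************************************************************************************
151.5 --------------------------------------------------------------------------------------------------------------------------------------------------------------------------
153.0 ..........................................................................................................................................................................
154.5                                                                                   ..................                                                                      
156.0                                                                                   .................                                                       ..              
157.5                                                                                    ...                                                                                    

[... 8326 characters left out ...]
%%%%%%%%%%%%%%%%%%%%%%%%%%%%%%%%%%%%%%%%%%%%%%%%%%%%%%%%%%%%%%%%%%%%%%%%%%%%%%%%%%%%%%%%%%%%%%%%%%%%%%%%%%%%%%%%%%%%%%%%%%%%%%%%%%%%%%%%%%%%%%%%%%%%%%%%%%%%%%%%%%%%%%%%%
231.0 %%%%%%%%%%%%%%%%%%%%%%%%%%%%%%%%%%%%%%%%%%%%%%%%%%%%%%%%%%%%%%%%%%%%%%%%%%%%%%%%%%%%%%%%%%%%%%%%%%%%%%%%%%%%%%%%%%%%%%%%%%%%%%%%%%%%%%%%%%%%%%%%%%%%%%%%%%%%%%%%%%%%%%%%%%
232.5 %%%%%%%%%%%%%%%%%%%%%%%%%%%%%%%%%%%%%%%%%%%%%%%%%%%%%%%%%%%%%%%%%%%%%%%%%%%%%%%%%%%%%%%%%%%%%%%%%%%%%%%%%%%%%%%%%%%%%%%%%%%%%%%%%%%%%%%%%%%%%%%%%%%%%%%%%%%%%%%%%%%%%%%%%%
234.0 %%%%%%%%%%%%%%%%%%%%%%%%%%%%%%%%%%%%%%%%%%%%%%%%%%%%%%%%%%%%%%%%%%%%%%%%%%%%%%%%%%%%%%%%%%%%%%%%%%%%%%%%%%%%%%%%%%%%%%%%%%%%%%%%%%%%%%%%%%%%%%%%%%%%%%%%%%%%%%%%%%%%%%%%%%
```

>>> jog_arm:
  moves:
    - {"slide": [0, 0, 0], "angular": [0, 0, 0], "fingers": 0.2}
    - {"slide": [0, 0, 0], "angular": [0, 0, 0], "fingers": 0.2}

```text
clock: 21.6
tcp_pos: [0.4682, -0.2568, 0.0688]
orientation: [-0.001, 0.022, 1.0, 0.001]
wrist_force: [-0.7, 0.5, 0.0]
finger_gap: 0.0684
grip_force: 0.0
```

Run:
```python
from h import *
pr=pose(); print(pr[0],pr[1].as_euler("xyz",degrees=True))
p=read_camera("wrist"); g=cv2.cvtColor(p["color"],cv2.COLOR_RGB2GRAY).astype(float)
for r in range(164,202,2):
    v=g[r:r+2,248:286].mean(0); print(r,np.round(v).astype(int))
```

```text
[ 0.46824135 -0.25680189  0.06883365] [ 1.79930103e+02 -8.79875608e-02  1.77526462e+02]
164 [243 241 240 241 243 242 244 243 244 242 243 242 243 242 240 236 233 232
 233 235 240 242 242 242 242 242 242 242 242 242 242 242 242 242 242 242
 242 242]
166 [235 198 173 198 236 242 242 242 242 242 242 242 242 241 240 231 220 218
 216 224 238 241 242 242 242 240 240 240 241 240 240 241 241 240 240 240
 241 240]
168 [232 162 110 164 233 242 243 243 242 242 243 243 242 242 242 238 226 218
 219 226 239 243 242 242 242 242 242 242 242 242 242 242 242 242 242 242
 242 242]
170 [232 161 108 161 232 242 242 242 242 242 242 242 240 240 239 236 224 218
 218 224 237 242 242 242 242 242 242 242 242 241 242 242 241 241 242 240
 242 241]
172 [232 162 108 162 232 242 242 242 242 242 241 238 226 220 220 223 220 218
 216 218 226 238 242 242 242 242 242 242 241 241 241 241 241 240 241 242
 240 240]
174 [235 163 111 166 235 244 245 244 244 245 242 231 224 221 220 218 220 220
 220 217 217 238 243 244 244 244 244 244 241 232 232 242 244 244 244 244
 244 240]
176 [232 162 110 164 232 242 242 242 242 242 231 176
[... 1327 characters left out ...]
06 106 106 106 106 106 104 104 106 106 106 108 110
 109 109]
194 [122 122 122 121 120 121 122 120 120 114 112 126 162 183 179 158 124 108
 110 108 109 108 108 108 108 109 109 108 108 108 109 109 112 117 122 120
 120 120]
196 [145 144 140 134 132 131 132 132 130 128 130 138 168 185 178 161 136 127
 126 126 126 126 126 126 124 118 112 112 112 116 130 145 151 154 154 155
 154 154]
198 [214 208 184 175 174 172 157 134 123 122 122 126 140 146 144 136 126 122
 122 124 132 150 160 160 157 152 168 176 182 193 222 236 238 238 238 238
 238 238]
200 [244 239 219 220 218 190 132  89  80  80  80  80  78  81  80  80  78  78
  78  79  90 128 173 186 186 192 211 224 238 242 242 242 243 242 242 242
 242 243]
```

The pointer reads 6.20 mm against the ticks (neck at index 13.35; ticks 6 and 7 at 11.5 and 20.4). A tick-corrected dial reading is about 6.35. I'll regrip and nudge by about 1.1 mm.

>>> jog_arm:
  moves:
    - {"slide": [0, 0, 25], "angular": [0, 0, 0], "fingers": 0.2}
    - {"slide": [0, 0, 45], "angular": [0, 0, 0], "fingers": 0.3}
    - {"slide": [0, 0, 56], "angular": [0, 0, 0], "fingers": 0.3}
    - {"slide": [0, 0, 60], "angular": [0, 0, 0], "fingers": 0.3}
    - {"slide": [0, 0, 60], "angular": [0, 0, 0], "fingers": 0.3}
    - {"slide": [0, 0, 60], "angular": [0, 0, 0], "fingers": 0.6}
    - {"slide": [0, 0, 60], "angular": [0, 0, 0], "fingers": 0.75}
    - {"slide": [0, 0, 60], "angular": [0, 0, 0], "fingers": 0.85}
    - {"slide": [0, 0, 60], "angular": [0, 0, 0], "fingers": 1}
    - {"slide": [0, 0, 60], "angular": [0, 0, 0], "fingers": 1}

```text
clock: 22.48
tcp_pos: [0.4696, -0.2578, 0.0107]
orientation: [0.001, 0.022, 1.0, -0.0]
wrist_force: [0.2, -0.6, 4.0]
finger_gap: 0.0128
grip_force: 25.9
```

>>> jog_arm:
  moves:
    - {"slide": [0, 0, 0], "angular": [0, 0, 0], "fingers": 1}
    - {"slide": [0, 0.5, 0], "angular": [0, 0, 0], "fingers": 1}
    - {"slide": [0, 1.1, 0], "angular": [0, 0, 0], "fingers": 1}
    - {"slide": [0, 1.1, 0], "angular": [0, 0, 0], "fingers": 1}
    - {"slide": [0, 1.1, 0], "angular": [0, 0, 0], "fingers": 1}
    - {"slide": [0, 1.1, 0], "angular": [0, 0, 0], "fingers": 1}

```text
clock: 22.98
tcp_pos: [0.4697, -0.2573, 0.0107]
orientation: [0.001, 0.022, 1.0, -0.001]
wrist_force: [-0.2, 0.2, 5.4]
finger_gap: 0.0132
grip_force: 26.1
```

```bash
cat > tally.py <<'E'
from h import *
pr=pose(); print(pr[0],pr[2]["finger_gap"],pr[2]["wrist_force"])
p=read_camera("wrist"); g=cv2.cvtColor(p["color"],cv2.COLOR_RGB2GRAY).astype(float)
for r in range(196,224,4):
    v=g[r:r+3,242:282].mean(0); print(r,np.round(v).astype(int))
E
python3 tally.py
```

```text
[ 0.4696925  -0.25730167  0.01072528] 0.013224849534401407 [-0.16424096  0.16552202  5.3534503 ]
196 [250 250 249 242 171 107 121 188 237 244 242 234 229 229 230 224 196 172
 196 204 201 206 221 227 229 228 228 219 169 142 190 223 229 228 229 228
 229 228 228 217]
200 [250 250 249 242 176 110 123 194 243 249 247 235 229 228 228 222 193 168
 195 203 202 205 220 227 228 228 227 217 162 133 186 222 227 227 228 227
 228 228 227 213]
204 [250 250 250 242 177 111 124 198 244 249 247 237 230 229 229 223 190 157
 191 204 201 206 221 227 228 228 228 219 163 135 187 222 228 228 228 229
 228 228 227 215]
208 [246 245 246 245 220 185 186 222 247 250 250 247 235 230 229 225 206 185
 199 204 201 205 221 227 229 228 228 222 190 174 203 224 228 228 228 228
 228 228 228 219]
212 [228 228 230 235 235 232 230 230 230 230 230 228 228 227 227 227 226 223
 210 204 201 204 220 226 227 227 227 228 227 227 227 227 227 227 227 227
 228 227 227 227]
216 [121 120 120 121 120 119 119 118 115 114 115 116 117 117 117 115 112 144
 192 202 199 185 146 118 114 114 114 114 114 114 114 113 113 114 113 114
 113 113 113 114]
220 [136 135 135 134 134 133 131 129 126 126 125 123 120 119 118 118 117 141
 190 202 199 185 147 122 116 117 117 116 116 117 117 116 116 116 115 114
 115 115 115 116]
```

>>> jog_arm:
  moves:
    - {"slide": [0, 0.8, 0], "angular": [0, 0, 0], "fingers": 1}
    - {"slide": [0, 1.6, 0], "angular": [0, 0, 0], "fingers": 1}
    - {"slide": [0, 1.6, 0], "angular": [0, 0, 0], "fingers": 1}
    - {"slide": [0, 1.6, 0], "angular": [0, 0, 0], "fingers": 1}

```text
clock: 23.37
tcp_pos: [0.4697, -0.2557, 0.0107]
orientation: [0.001, 0.022, 1.0, -0.001]
wrist_force: [-0.5, -0.5, 5.8]
finger_gap: 0.0128
grip_force: 26.1
```

```bash
python3 tally.py | grep -A3 -E "^\[|^204|^216"
```

```text
[ 0.46973135 -0.25569711  0.01069006] 0.012770146774657336 [-0.51484246 -0.53328366  5.77241491]
196 [247 224 144 108 162 237 249 250 249 246 246 246 236 220 162 140 189 215
 211 207 203 207 222 228 229 217 154 151 216 229 229 230 229 229 229 229
 228 214 148 154]
--
204 [250 242 167 109 143 221 247 250 250 250 250 248 236 221 167 123 146 181
 203 206 203 207 222 228 228 216 148 145 215 228 229 229 230 229 229 229
 223 185 127 151]
208 [249 246 208 180 198 236 249 250 249 249 249 247 236 224 192 157 140 163
--
216 [125 123 122 123 123 119 118 120 121 121 119 119 120 118 118 116 115 143
 192 204 201 184 139 117 115 116 114 115 115 114 114 114 114 113 114 114
 114 113 113 114]
220 [138 138 138 137 136 136 133 133 132 128 130 130 124 121 120 119 120 143
```

The pointer now reads 6.38. I'll release it, go back over the gauge and check it.

>>> jog_arm:
  moves:
    - {"slide": [0, 0, 0], "angular": [0, 0, 0], "fingers": 0.7}
    - {"slide": [0, 0, 0], "angular": [0, 0, 0], "fingers": 0.5}
    - {"slide": [0, 0, 0], "angular": [0, 0, 0], "fingers": 0.3}
    - {"slide": [0, 0, 0], "angular": [0, 0, 0], "fingers": 0.3}
    - {"slide": [0, 0, -20], "angular": [0, 0, 0], "fingers": 0.3}
    - {"slide": [0, 0, -50], "angular": [0, 0, 0], "fingers": 0.3}
    - {"slide": [0, 0, -60], "angular": [0, 0, 0], "fingers": 0.3}
    - {"slide": [0, 0, -60], "angular": [0, 0, 0], "fingers": 0.3}
    - {"slide": [0, 0, -60], "angular": [0, 0, 0], "fingers": 0.3}
    - {"slide": [0, 0, -60], "angular": [0, 0, 0], "fingers": 0.3}

```text
clock: 24.25
tcp_pos: [0.4684, -0.2541, 0.0685]
orientation: [-0.001, 0.022, 1.0, 0.001]
wrist_force: [0.2, -0.2, 0.2]
finger_gap: 0.0599
grip_force: 0.0
```

Run:
```python
from h import *
p=read_camera("wrist"); g=cv2.cvtColor(p["color"],cv2.COLOR_RGB2GRAY).astype(float)
for r in (178,182,190,192,194): print(r,np.round(g[r:r+2,242:282].mean(0)).astype(int))
```

```text
178 [242 242 242 231 160 110 161 231 241 242 242 242 241 230 176 202 228 226
 221 218 216 214 196 148 178 211 218 219 219 216 218 210 151 168 220 230
 228 221 220 224]
182 [244 243 243 236 181 118 152 232 242 243 242 242 242 230 166 176 209 222
 221 218 217 216 197 148 174 209 217 216 216 218 216 198 148 176 208 216
 217 217 217 224]
190 [172 171 172 171 172 170 172 170 171 170 172 171 172 170 162 139 166 196
 192 182 174 170 171 172 172 170 171 170 170 172 170 171 171 170 171 172
 172 170 172 172]
192 [112 112 112 112 112 109 110 107 111 110 112 112 111 108 109 114 146 184
 184 170 128 107 106 106 105 106 106 106 106 106 106 107 106 104 106 107
 106 108 108 110]
194 [124 123 122 122 124 122 122 122 121 120 120 118 115 110 110 116 144 178
 184 170 126 106 108 108 108 108 109 108 108 108 108 109 108 108 108 110
 110 112 118 120]
```

>>> jog_arm:
  moves:
    - {"slide": [0, 0, -40], "angular": [0, 0, 0], "fingers": 0.3}
    - {"slide": [0, 0, -80], "angular": [0, 0, 0], "fingers": 0.3}
    - {"slide": [-10, 35, -110], "angular": [0, 0, -1], "fingers": 0.3}
    - {"slide": [-22, 75, -110], "angular": [0, 0, -2], "fingers": 0.3}
    - {"slide": [-34, 115, -110], "angular": [0, 0, -3], "fingers": 0.3}
    - {"slide": [-46, 155, -110], "angular": [0, 0, -4], "fingers": 0.3}
    - {"slide": [-58, 195, -110], "angular": [0, 0, -4.5], "fingers": 0.3}
    - {"slide": [-70, 235, -110], "angular": [0, 0, -4.5], "fingers": 0.3}
    - {"slide": [-74, 275, -110], "angular": [0, 0, -4.5], "fingers": 0.3}
    - {"slide": [-74, 323, -110], "angular": [0, 0, -4.5], "fingers": 0.3}

```text
clock: 25.13
tcp_pos: [0.5567, 0.0572, 0.178]
orientation: [-0.001, -0.018, 1.0, 0.0]
wrist_force: [0.9, 1.1, 0.3]
finger_gap: 0.0599
grip_force: 0.0
```

>>> jog_arm:
  moves:
    - {"slide": [0, 0, 0], "angular": [0, 0, 0], "fingers": 0.3}
    - {"slide": [0, 0, 0], "angular": [0, 0, 0], "fingers": 0.3}
    - {"slide": [0, 0, 0], "angular": [0, 0, 0], "fingers": 0.3}

```text
clock: 25.38
tcp_pos: [0.5558, 0.0554, 0.1785]
orientation: [-0.001, -0.018, 1.0, -0.0]
wrist_force: [-0.1, 1.3, 0.2]
finger_gap: 0.0599
grip_force: 0.0
```

Run:
```python
from dial import *
pr=pose(); p=read_camera("wrist"); print(pr[0],pr[1].as_euler("xyz",degrees=True))
d=tip_of("dial",p)[0]["point"]; t=pr[1].inv().apply(at(p,d,.072,pr)-pr[0])*1000; print(d,t)
im,c=read(p,t)
g=cv2.cvtColor(im,cv2.COLOR_RGB2GRAY).astype(np.float32)
g=g/cv2.morphologyEx(cv2.GaussianBlur(g,(0,0),4),cv2.MORPH_CLOSE,np.ones((45,45)))
s=cv2.resize(g,(52,52),interpolation=cv2.INTER_AREA)
for r in s[4:46]: print("".join("#@*+-. "[int(np.clip((v-.35)/.65*7,0,6))] for v in r))
bg=cv2.morphologyEx(g,cv2.MORPH_CLOSE,np.ones((31,31))); w0=np.clip(bg-g-.08,0,None); yy,xx=np.mgrid[0:416,0:416]/8.
h=cv2.minMaxLoc(cv2.GaussianBlur(w0[150:280,150:280],(0,0),8))[3]; hx,hy=(h[0]+150)/8,(h[1]+150)/8
dx,dy=xx-hx,yy-hy; r=np.hypot(dx,dy); a=np.degrees(np.arctan2(dx,-dy))%360; m=(r>3)&(r<12)&(abs(a-127)<18)
C=np.cov(np.vstack([xx[m],yy[m]]),aweights=w0[m]); e,v=np.linalg.eigh(C); u=v[:,1]*np.sign(v[0,1]); mx,my=np.average(xx[m],weights=w0[m]),np.average(yy[m],weights=w0[m])
print("hub",hx,hy,"axis",np.degrees(np.arctan2(u[0],-u[1])),"from hub",np.degrees(np.arctan2(mx-hx,-(my-hy))))
for k in range(17):
    mk=(r>13)&(r<17.5)&(abs((a-20*k+180)%360-180)<8); print(k,round(float(np.average((a[mk]-20*k+180)%360-180,weights=w0[mk]+1e-9)),1),round(float(w0[mk].sum())),end="; ")
for n in("gauge","beaker_1","fixture"): 
    for x in tip_of(n,p)[:1]: print(n,x,at(p,x["point"],.034 if n=="gauge" else 0,pr))
```

```text
[0.55579242 0.05540794 0.17848268] [-1.79990105e+02 -1.28215159e-01 -1.77909541e+02]
[271.8, 144.1] [ 40.27394441  11.1317509  106.57114858]
                                                    
                                                    
                               .           .    .   
..                       .     ...        ..........
.                        -.    ..          .........
                        .-.    .             ... ...
                        .-.   .-.             .     
                        .+-   .-              .     
              ..        .+-                         
              ..        .-.        ..               
               .         .         ..     ..        
                                          ...       
           .                              ...       
   ..     .--.                         ..  ...      
  ....     -+-.                        .   ...      
  ....     ..--                            ...      
  ....       ..                             ..      
  ....   .                                 ...      
  ...
[... 979 characters left out ...]
..                    
                  .--    .    .-                    
                  .-.    .    ...                   
                 ...           ...                  
                 ...           ....                 
                 .              ..                  
hub 25.375 26.75 axis 126.58151469881982 from hub 124.68361637324351
0 0.7 100; 1 0.1 27; 2 -0.9 13; 3 -2.6 16; 4 -2.5 20; 5 -2.9 93; 6 -1.7 47; 7 -2.6 20; 8 -2.0 39; 9 -0.6 8; 10 1.4 77; 11 2.5 30; 12 3.6 45; 13 3.5 31; 14 3.7 37; 15 3.3 88; 16 2.2 15; gauge {'point': [270.7, 172.8], 'p': 0.63} [0.55501802 0.06705919 0.034     ]
beaker_1 {'point': [222.7, 262.7], 'p': 0.97} [0.70564851 0.00299064 0.        ]
```

```bash
python3 -c "
from workcell import *
print(hand_in())"
```

```text
the job is handed in; nothing more can be done
None
```

The gauge sits flat on the plate with its probe in the groove, its dial reads about 6.3 mm, the tally pointer reads about 6.4 mm, the beaker looked undisturbed, and I handed the job in at about 25 s. I believe the gripper held the gauge by its top button instead of the stem, because the fingers sat higher than I expected.

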